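# Set the ratchet rest and lay the test shaft across

## Task

Set up the shaft for its hardness test: draw the ratchet rest, which is right down, steadily up by exactly four clicks of its pawl, and ease it back until its weight sits on the pawl before letting go; do not rip it up, let it drop or force it down. Then lift the steel shaft from its rack and lay it gently across the two vees, centred and about level. Leave everything else as it is.

Things in the scene. Friction and masses are not known exactly. Their poses are not given: they have to be found in the camera images.
- test_bench: Shaft-testing bench, fixed: grey bed 110 x 310 x 20 mm with a post near each end, each with a steel vee head, 190 mm apart, free space between them. Origin: underside centre of the bed; y along the bed, parallel to the shaft lying in the vees; z up. Fixed vee at y = +95 mm, ratchet rest at y = -95 mm.
- sleeve: Fixed grey sleeve, 37 mm square, top 96 mm over the table, in which the ratchet column slides; origin on the column's axis at table height, axes as the bench.
- pawl_housing: Dark housing of the spring pawl, fixed on the sleeve's +x side by two side straps, 50 mm wide over all (bench y), with the pawl's black pull knob out to 49 mm from the column's axis. Fitters clamp it up to 9 mm higher or lower, so the notch heights differ by as much from bench to bench: go by the clicks. Origin on the column's axis.
- rest_column (a joint): Height of the ratchet column, m: 0 right down (start), growing upward; 76 mm of travel, six notches at equal steps of 9 to 12 mm. Weighs 0.45 kg (+-20 %), friction 1 N. After 4 mm or more of free rise a tooth pushes the pawl aside: over some 5 mm the pull grows by 4 to 9 N, then falls off within 3 mm as the pawl snaps in: a click. Draw 3 mm on, ease back: it comes to rest on the pawl.
- rest_vee (a point): On the ratchet rest's vee, where the axis of the 24 mm shaft will lie; rises with the column. The steel head is 26 mm thick along the shaft, with flat faces square to the bench's y axis, good to grip; a solid block 46 mm wide (bench x) reaches from 33 to 19 mm below this point, the flanks of the 90 degree vee from there to 8 mm above it. Head underside at the start: 112 mm over the table.
- fixed_vee (a point): The same point of the fixed vee head at the other end: the lying shaft's axis passes here, 193.5 mm over the table. With the rest four clicks up both vees are level, within 5 mm. A shaft let down within 8 mm of the middle finds its way to the bottom of the vees.
- shaft_place (a point): Midway between the two vees on the line where the lying shaft's axis goes: the place for the shaft's centre. Free space of 160 mm along the shaft here between the two heads.
- shaft: Ground steel shaft, loose, 0.6 kg (+-20 %): 24 mm in diameter over 244 mm, with a 16 mm journal 18 mm long at each end, 280 mm in all. Origin: its centre, on its axis; x along the shaft. At the start it lies level in the rack, axis 45 mm over the table. Both ends are alike.
- rack: Fixed plywood board 250 x 80 x 12 mm with two black vee saddles 170 mm apart that hold the shaft; nothing under the shaft's middle but the board. Origin: underside centre; x along the shaft.
- ref_block: Bystander: steel reference disc 60 mm across, 16 mm high. Origin: underside centre.
- loupe: Bystander: black loupe 40 mm across, 44 mm high. Origin: underside centre.
- mount0: Bystander: black specimen mount 32 mm across, 20 mm high. Origin: underside centre.
- mount1: Bystander: another such specimen mount.
- mount2: Bystander: another such specimen mount.
- cleaner: Bystander: white bottle 52 mm across, 150 mm high. Origin: underside centre.

How it is judged:
By the outcome, as a careful person would: the job done as asked, in the order asked, and still so for the second after the job is handed in, with the robot touching nothing.
It also fails if it takes over 72 s, if anything falls off the work surface, if the arm or the gripper's body presses on something with over 40 N, if the wrist force passes 120 N, or if a joint passes its speed limit or range.

## Robot

A 7-joint arm with a two-finger parallel gripper is mounted at the origin on the work surface. World frame = base frame: x ahead of the robot, y to its left, z up, the work surface at z = 0. Lengths are in mm, angles in rad, forces in N, time in s.
With the tool pointing down it reaches from about 425 to 1025 mm from the base axis. Payload 3.6 kg.
Tool frame: the origin (TCP) lies between the finger pads; the fingertips stand 17 mm ahead of it and the grasp point (between the pads) lies 2 mm behind it (r.tip_extent is the distance from the TCP to the fingertips, in mm); y points along the fingers, z is the direction in which the jaws open and shut, and the axes are right-handed (so a half turn about y gives the same grasp; the last joint's range is limited). The gripper opens to 85 mm and grips with 20 to 120 N. Pads are 22 mm wide; open, the fingers measure 114 mm over their backs; the gripper's body (76 mm by 85 mm) begins 54 mm behind the grasp point. The pads swing forward as they close: fully open they stand 13 mm farther back than shut.
Start: joints at [-1.347, 0.591, 0.048, 1.609, -0.033, 0.943, -0.034], TCP at [225.852, 688.927, 248.302] pointing down, gripper open.
Joint ranges: [-2.69, 2.69], [-0.47, 2.24], [-1.27, 1.36], [0.19, 2.51], [-1.53, 4.68], [0.08, 2.07], [-3.09, 3.09]. Speed limits (rad/s): [2.57, 2.57, 3.14, 3.14, 3.14, 3.14, 3.14].

## Interface

Orientations are given as a 3x3 rotation matrix whose columns are the frame's x, y, z axes.
In Python, from rig import r gives the robot as it stands.
- The arm moves only by the tool drive_tool, never from a script. Its arguments are lists of equal length, an entry for each row: "offset": the shift along the tool's x, y, z in mm, a list of three; "spin": the turn about the tool's y in degrees. A call has 1 to 12 rows; each row is the pose to reach, as a shift and turn from the pose measured when the call began, along the tool's axes at that moment; what a row does not reach only later rows make up. A row lasts 1/8 s, in which the tool goes at most 62.5 mm and 10.7 degrees, less where a joint would pass 70% of its speed; a pose out of reach is approached as far as the arm can. A call with a gripper value outside its range is refused whole. "fingers" is the gripper command: -1 is shut, 1 is fully open, values between are in proportion, set as the call begins (left out, the last holds). The fingers move at their own pace and stop on an object; "squeeze" is the grip in N (left out, the last holds). Time passes only in rows, so rows that repeat a pose let the fingers close. It gives the time, the measured TCP pose, the force and the opening at its end, in the units of the state.
- r.observe(): the state, without advancing time (a new reading comes with each control period).
- r.capture(name): name is "side" or "top"; returns the picture (400x640x3 uint8, blue, green, red); there is no depth.
- r.get_calibration(name): a dict with "mtx" (3x3 intrinsics, pixels), "k1" (the pictures are not rectified: a ray, as slopes to the right and down, at radius r is drawn at 1 + k1 r^2 times it, then the intrinsics apply), "origin" and "attitude" of the camera in the world. Camera axes: x right, y up, looking along -z (the intrinsics and any distortion apply to the point x, -y, -z); pixel columns grow to the right and rows downward; lengths in mm; the calibration is good to about 2 mm. A picture is of the moment at which its call begins. get_calibration takes no time and is no camera call.
- r.job_done(): hands the job in, once; it reports no verdict.
Trained networks look in the newest picture that a camera, given by its name, has taken for a name from the list of things; names that differ only in an ending like _2 or _b are one class to them, and where a whole thing is asked for, a point or a joint stands for the part that bears it (a point fixed in the world has none). Each returns a list of dicts, best first, with "score" (0 to 1); they miss things now and then, are a little off and sometimes report something else, mostly with a low value. They report only what shows in the picture. A call takes as long as a camera call.
- r.cut_out(camera, query): "mask" (400x640 bool, what is visible of it) and "bbox" ([left, top, right, bottom] in pixels, round what is visible of it).
- r.spot_point(camera, query): "centre" ([row, column] in pixels: a listed point, or the origin of a listed thing).
The state is a dict: "clock": time; "joint_positions": joint angles; "dq": joint speeds; "joint_torque": joint torques, N m; "tool_pos": TCP position; "eef_rot": TCP orientation; "ft_force": force on the tool from outside, world axes, zero at the start; "ft_torque": the same for the moment, N m; "finger_gap": finger opening in mm.
Only numpy, scipy, OpenCV 4.12 (cv2) and the standard library are available. Lean on these libraries where they do the work, as an engineer would, in place of code of your own. Each camera call takes 0.05 s, during which the arm holds its last target.

## Working session

There is one attempt and no reset: what is moved stays moved. The work goes in short steps, Python scripts to look and compute and a tool call to move; the robot and the scene stay as the last step left them, time stands still between calls to the robot, and variables do not carry over. Pictures are saved under pics/ and viewed, and the job is handed in when it is done.

Besides the shell and the picture viewer there is one more tool, called after "Request:" in YAML: its name, and indented under it one key for each argument. drive_tool: Moves the arm, as the interface text tells. Its arguments: {"type":"object","properties":{"offset":{"type":"array","items":{"type":"array","items":{"type":"number"}}},"spin":{"type":"array","items":{"type":"number"}},"fingers":{"type":"number"},"squeeze":{"type":"number"}},"required":["offset","spin"]}

```bash
ls; mkdir -p pics
python3 - <<'E'
from rig import r
import cv2,numpy as np
np.set_printoptions(precision=4,suppress=True)
s=r.observe()
for k,v in s.items(): print(k,np.array(v))
for n in("side","top"):
    cv2.imwrite(f"pics/{n}0.png",r.capture(n)); print(r.get_calibration(n))
print(r.tip_extent)
E
```

```text
pics
clock 0.0
joint_positions [-1.3475  0.5921  0.0483  1.6098 -0.0333  0.9427 -0.0337]
dq [-0.0006  0.     -0.0001 -0.0023 -0.0011  0.0005 -0.0006]
joint_torque [ -0.0005 -54.8691   1.5465 -19.8124   0.0094   0.0087   0.    ]
tool_pos [225.5694 688.18   247.1285]
eef_rot [[ 0.9503 -0.0006  0.3114]
 [-0.3114 -0.0022  0.9503]
 [ 0.0001 -1.     -0.0023]]
ft_force [ 0.4584 -0.1975 -0.0908]
ft_torque [ 0.0045 -0.0109  0.0403]
finger_gap 85.2610904862363
{'mtx': array([[388.0327,   0.    , 317.3017],
       [  0.    , 388.0327, 196.6711],
       [  0.    ,   0.    ,   1.    ]]), 'k1': 0.015669651761553955, 'origin': array([   6.7611, -501.1499,  661.4531]), 'attitude': array([[ 0.7391,  0.3536, -0.5733],
       [-0.6736,  0.3912, -0.6271],
       [ 0.0025,  0.8497,  0.5273]])}
{'mtx': array([[518.6552,   0.    , 316.1246],
       [  0.    , 518.6552, 200.0332],
       [  0.    ,   0.    ,   1.    ]]), 'k1': 0.00673334395475594, 'origin': array([ 338.2805,   95.3583, 1632.852 ]), 'attitude': array([[ 0.0135,  0.9877, -0.1557],
       [-0.9999,  0.0122, -0.009 ],
       [-0.007 ,  0.1558,  0.9878]])}
17.0
```

View pics/side0.png

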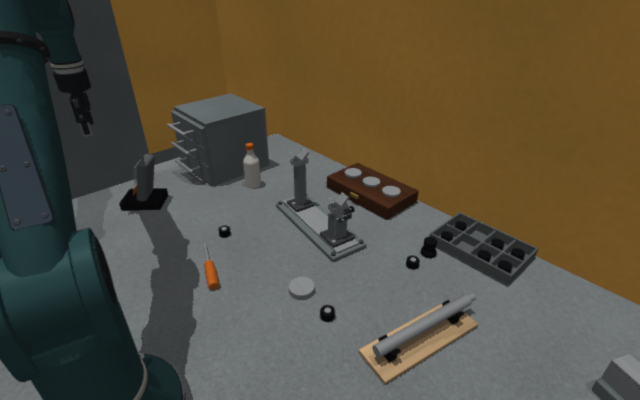

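View pics/top0.png

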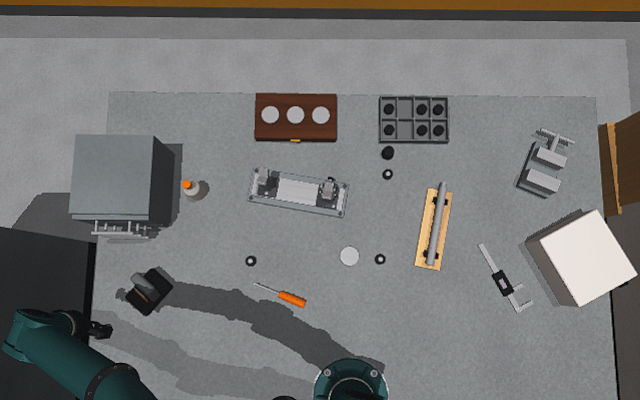

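The side picture shows the bench at about (320,225) with the ratchet rest nearest the camera (340,208), and the shaft on its rack at (428,325). In the top picture the bench is at (298,192) and the rack at (433,228).

```bash
cat > h.py <<'E'
import numpy as np,cv2
from rig import r
from scipy.optimize import least_squares
np.set_printoptions(precision=3,suppress=True)
C={n:r.get_calibration(n) for n in("side","top")}
def proj(n,P):
    c=C[n];p=(np.atleast_2d(P)-c["origin"])@c["attitude"]
    x=p[:,0]/-p[:,2];y=-p[:,1]/-p[:,2];f=1+c["k1"]*(x*x+y*y)
    K=c["mtx"];return np.c_[K[0,0]*x*f+K[0,2],K[1,1]*y*f+K[1,2]]
def ray(n,uv):
    c=C[n];K=c["mtx"];d=np.array([(uv[0]-K[0,2])/K[0,0],(uv[1]-K[1,2])/K[1,1]])
    u=d.copy()
    for _ in range(20): u=d/(1+c["k1"]*(u@u))
    return c["origin"],c["attitude"]@np.array([u[0],-u[1],-1])
def onz(n,uv,z):
    o,d=ray(n,uv);return o+d*(z-o[2])/d[2]
def tri(obs):
    A=np.zeros((3,3));b=np.zeros(3)
    for n,uv in obs:
        o,d=ray(n,uv);d=d/np.linalg.norm(d);M=np.eye(3)-np.outer(d,d);A+=M;b+=M@o
    return np.linalg.solve(A,b)
def spot(n,q,k=2):
    return [(round(e["score"],2),np.array(e["centre"])[::-1]) for e in r.spot_point(n,q)[:k]]
E
python3 - <<'E'
from h import *
r.capture("side");r.capture("top")
for q in ["test_bench","sleeve","pawl_housing","rest_vee","fixed_vee","shaft_place","shaft","rack"]:
    a=spot("side",q);b=spot("top",q);print(q,a,b)
    if a and b: print("   ",tri([("side",a[0][1]),("top",b[0][1])]))
E
python3 - <<'E'
import cv2
a=cv2.imread('pics/side0.png')[130:270,260:380];cv2.imwrite('pics/s0c.png',cv2.resize(a,None,fx=4.2,fy=4.2,interpolation=cv2.INTER_CUBIC))
a=cv2.imread('pics/top0.png')[150:280,230:470];cv2.imwrite('pics/t0c.png',cv2.resize(a,None,fx=3.3,fy=3.3,interpolation=cv2.INTER_CUBIC))
E
```

```text
test_bench [(0.96, array([317.7, 221.1]))] [(0.78, array([295.7, 192.6])), (0.68, array([327.6, 196.7]))]
    [619.74  172.908  12.827]
sleeve [(0.87, array([335.2, 240.4]))] [(0.77, array([325.9, 196.1]))]
    [606.815  80.287   4.426]
pawl_housing [(0.59, array([340.8, 195. ]))] [(0.45, array([325.3, 198.7])), (0.35, array([259.8, 174.4]))]
    [587.06   71.67  159.112]
rest_vee [(0.8, array([336.9, 193.1]))] [(0.73, array([326.9, 192. ]))]
    [596.512  76.151 160.282]
fixed_vee [] [(0.96, array([261.6, 172.5]))]
shaft_place [(0.9, array([314.5, 163.3]))] [(0.57, array([294. , 180.5]))]
    [616.695 173.147 200.461]
shaft [(0.66, array([422.1, 325. ])), (0.34, array([299.6, 289.9]))] [(0.9, array([436.8, 225. ]))]
    [ 513.731 -259.821   41.202]
rack [(0.66, array([417. , 340.2]))] [(0.74, array([431.7, 227.9])), (0.59, array([351.5, 258.1]))]
    [ 510.717 -255.514   -6.198]
```

```bash
ls -la pics
```

```text
total 1240
drwxr-xr-x 2 agent agent   4096 Dec  7 06:21 .
drwxr-xr-x 3 agent agent   4096 Dec  7 06:21 ..
-rw-r--r-- 1 agent agent 215304 Dec  7 06:21 s0c.png
-rw-r--r-- 1 agent agent 268110 Dec  7 06:21 side0.png
-rw-r--r-- 1 agent agent 369380 Dec  7 06:21 t0c.png
-rw-r--r-- 1 agent agent 398739 Dec  7 06:21 top0.png
```

View pics/s0c.png

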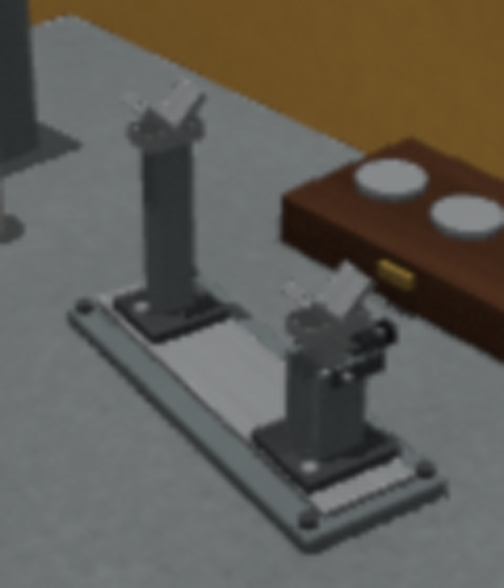

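View pics/t0c.png

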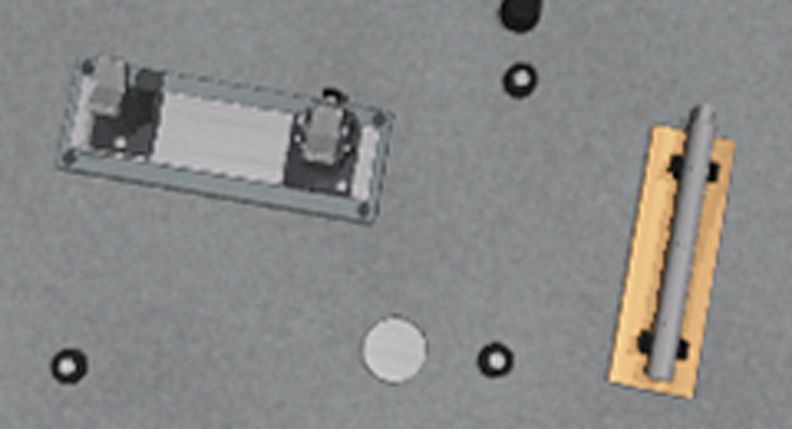

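```bash
cat > fit.py <<'E'
from h import *
obs=[ # bench-frame pt, cam, uv, weight
([55,155,20],"top",(252.9,168.4),1),([55,-155,20],"top",(349.6,184.2),1),([-55,-155,20],"top",(343.4,216.9),1),([-55,155,20],"top",(248.4,200.5),1),
([-55,-155,0],"side",(334.5,261),1),([55,-155,0],"side",(366,247.5),1),([-55,155,0],"side",(276.7,206.3),1),
([0,-95,145],"top",(326.9,192),1),([0,-95,145],"side",(336.9,193.1),1),([0,95,193.5],"top",(261.6,172.5),1),
([0,0,193.5],"top",(294,180.5),.5),([0,0,193.5],"side",(314.5,163.3),.5),([0,-95,0],"side",(335.2,240.4),.5),([0,0,0],"side",(317.7,221.1),.5)]
def T(p,P):
    c,s=np.cos(p[2]),np.sin(p[2]);P=np.atleast_2d(P)
    return np.c_[c*P[:,0]-s*P[:,1]+p[0],s*P[:,0]+c*P[:,1]+p[1],P[:,2]]
def res(p): return np.concatenate([w*(proj(n,T(p,P))[0]-uv) for P,n,uv,w in obs])
if __name__=="__main__":
    f=least_squares(res,[617,173,-.15],loss="soft_l1",x_scale=[1,1,.01]);p=f.x;print(p,f.cost)
    i=0
    for P,n,uv,w in obs: print(P,n,proj(n,T(p,P))[0]-uv)
    np.save("bench.npy",p)
    print("rest",T(p,[0,-95,145]),"fix",T(p,[0,95,193.5]),"place",T(p,[0,0,193.5]))
    for n,(x0,y0,x1,y1) in {"side":(260,130,380,270),"top":(230,150,370,230)}.items():
        k=5 if n=="top" else 4
        im=cv2.resize(cv2.imread(f"pics/{n}0.png")[y0:y1,x0:x1],None,fx=k,fy=k,interpolation=cv2.INTER_CUBIC)
        def L(pts,col):
            q=((proj(n,T(p,pts))-[x0,y0]+.5)*k).astype(np.int32);cv2.polylines(im,[q],False,col,1)
        for z in(0,20): L([[55,155,z],[55,-155,z],[-55,-155,z],[-55,155,z],[55,155,z]],(0,0,255))
        for y,h in((-95,145),(95,193.5)):
            for s in(-13,13): L([[-27,y+s,h+8],[-23,y+s,h-19],[-23,y+s,h-33],[23,y+s,h-33],[23,y+s,h-19],[27,y+s,h+8],[0,y+s,h-17],[-27,y+s,h+8]],(0,255,0))
        cv2.imwrite(f"pics/ov_{n}.png",im)
E
python3 fit.py
```

```text
[619.489 169.649  -0.163] 18.637654299458887
[55, 155, 20] top [-0.276 -2.148]
[55, -155, 20] top [-0.898 -1.292]
[-55, -155, 20] top [-0.523  0.005]
[-55, 155, 20] top [-2.548 -0.639]
[-55, -155, 0] side [-2.339  1.66 ]
[55, -155, 0] side [-0.003  0.142]
[-55, 155, 0] side [-1.64   0.025]
[0, -95, 145] top [ 0.71 -2.43]
[0, -95, 145] side [0.86  4.328]
[0, 95, 193.5] top [0.187 2.561]
[0, 0, 193.5] top [0.755 0.293]
[0, 0, 193.5] side [2.745 2.355]
[0, -95, 0] side [0.944 2.381]
[0, 0, 0] side [-0.619  4.31 ]
rest [[604.089  75.906 145.   ]] fix [[634.889 263.393 193.5  ]] place [[619.489 169.649 193.5  ]]
```

View pics/ov_side.png

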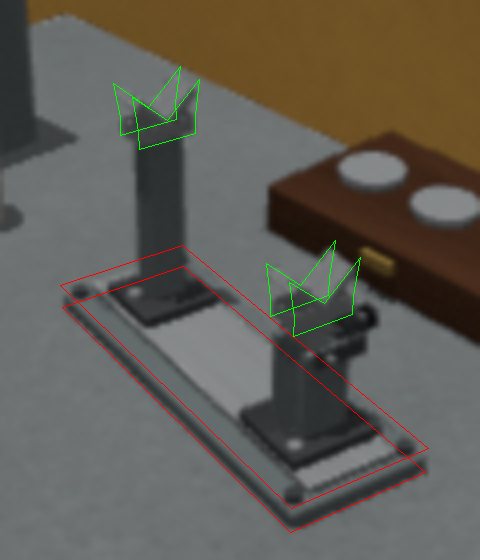

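View pics/ov_top.png

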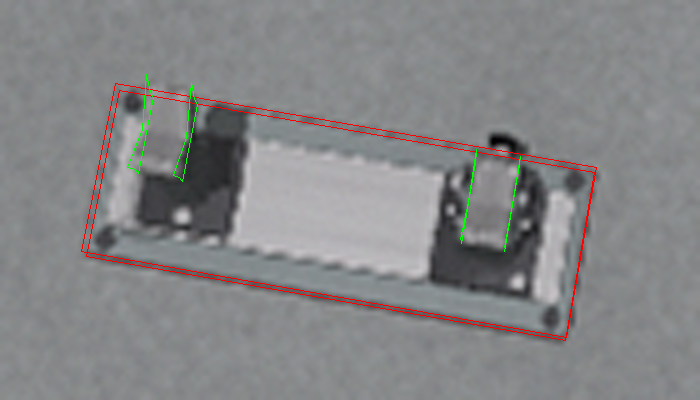

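The overlay agrees with the picture to a few mm. The heads appear about 1–2 px lower than my model, which puts the rest near (600,76) with bench yaw about -9.3°. Next I move high above the rest and check from there.

Request:
drive_tool:
  offset:
    - [15,-40,-13]
    - [45,-85,-38]
    - [85,-90,-72]
    - [130,-90,-110]
    - [176,-90,-150]
    - [222,-90,-189]
    - [268,-90,-228]
    - [314,-90,-267]
    - [358,-90,-305]
    - [400,-90,-340]
    - [440,-90,-374]
    - [475,-90,-404]
  spin: [0,-1,-2,-3,-4,-5,-6,-7,-8,-8.8,-8.8,-8.8]
  fingers: 1

```text
clock: 2.5
tool_pos: [552.3, 155.0, 338.6]
eef_rot: [[0.987, 0.001, 0.164], [-0.164, 0.0, 0.987], [0.001, -1.0, 0.0]]
ft_force: [0.8, 0.8, 0.1]
finger_gap: 85.8
```

```bash
cat > go.py <<'E'
from h import *
def goto(p,s=None):
    s=s or r.observe();R=np.array(s["eef_rot"]);d=R.T@(np.array(p)-s["tool_pos"]);return d
def st():
    s=r.observe();R=np.array(s["eef_rot"])
    print("t",round(s["clock"],2),"pos",np.array(s["tool_pos"]),"F",np.array(s["ft_force"]),"gap",round(s["finger_gap"],1),"q",np.array(s["joint_positions"]))
    print(R.round(3).tolist()); return s
def yawneed(ang):  # spin deg so that tool z heads along world heading ang(deg), mod 180
    R=np.array(r.observe()["eef_rot"]);a=np.degrees(np.arctan2(R[1,2],R[0,2]));d=-(ang-a) # spin + about down = clockwise
    return (d+90)%180-90
E
python3 - <<'E'
from go import *
s=st();print(goto([600,76,250]),yawneed(99.3))
E
```

```text
t 2.5 pos [552.336 154.984 338.644] F [0.822 0.795 0.068] gap 85.8 q [-0.506  0.306  0.197  1.866 -0.071  0.975  1.129]
[[0.987, 0.001, 0.164], [-0.164, 0.0, 0.987], [0.001, -1.0, 0.0]]
[ 59.873  88.678 -70.139] -18.71600187205152
```

Request:
drive_tool:
  offset:
    - [15,20,-18]
    - [35,45,-42]
    - [52,70,-62]
    - [60,88,-70]
    - [60,88,-70]
    - [60,88,-70]
  spin: [0,0,0,0,0,0]

```text
clock: 3.25
tool_pos: [600.2, 77.7, 251.4]
eef_rot: [[0.987, 0.002, 0.162], [-0.162, 0.001, 0.987], [0.001, -1.0, 0.001]]
ft_force: [-0.2, 0.4, 0.4]
finger_gap: 85.1
```

```bash
cat > look.py <<'E'
import sys
from go import *
tag=sys.argv[1]
box={"side":[int(v) for v in sys.argv[2].split(",")],"top":[int(v) for v in sys.argv[3].split(",")]}
s=st();t=np.array(s["tool_pos"]);R=np.array(s["eef_rot"])
for n,(x0,y0,x1,y1) in box.items():
    im=r.capture(n);k=min(780//(x1-x0),580//(y1-y0))
    im=cv2.resize(im[y0:y1,x0:x1],None,fx=k,fy=k,interpolation=cv2.INTER_CUBIC)
    for P,c in((t,(0,0,255)),(t+17*R[:,1],(0,255,255))):
        q=((proj(n,P)[0]-[x0,y0]+.5)*k).astype(int);cv2.circle(im,tuple(int(v) for v in q),3,c,-1)
    cv2.imwrite(f"pics/{n}_{tag}.png",im)
E
python3 look.py a 260,80,400,270 240,130,370,230
```

```text
t 3.25 pos [600.208  77.685 251.378] F [-0.24   0.385  0.431] gap 85.1 q [-0.349  0.442  0.2    1.892 -0.118  0.817  1.322]
[[0.987, 0.002, 0.162], [-0.162, 0.001, 0.987], [0.001, -1.0, 0.001]]
```

View pics/side_a.png

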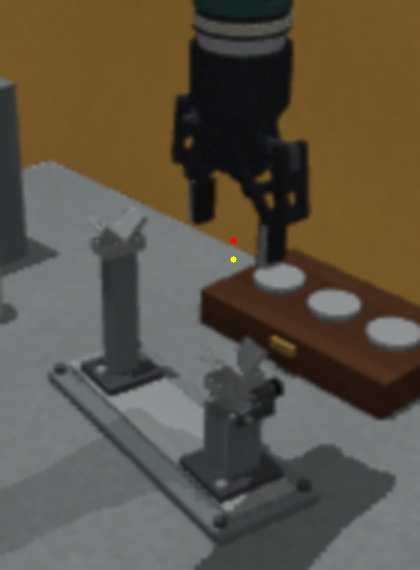

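View pics/top_a.png

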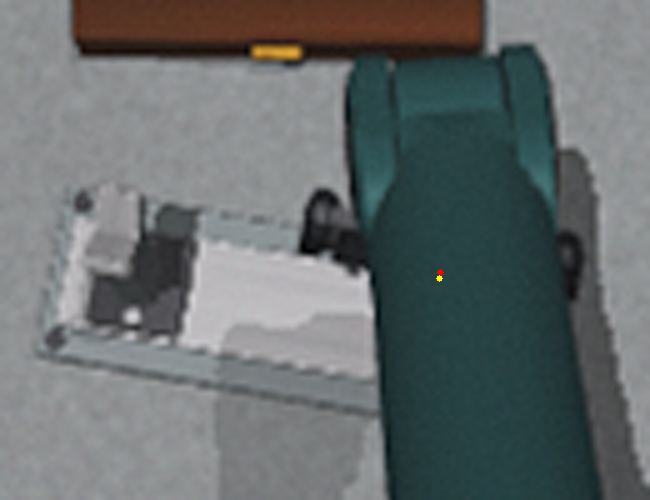

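In the side picture the open fingertips centre at (237,238), which matches the projected TCP at (234,240). The rest head stands directly below at about (238,378). I'll lower and check again.

Request:
drive_tool:
  offset:
    - [0,15,-2]
    - [0,40,-2]
    - [0,65,-2]
    - [0,80,-2]
    - [0,80,-2]
    - [0,80,-2]
  spin: [0,0,0,0,0,0]

```text
clock: 4.1
tool_pos: [600.9, 75.9, 172.4]
eef_rot: [[0.987, 0.004, 0.162], [-0.162, 0.001, 0.987], [0.004, -1.0, 0.002]]
ft_force: [-0.4, -0.1, -0.2]
finger_gap: 85.2
```

```bash
python3 look.py b 290,110,390,270 240,130,370,230; python3 -c "
from h import *
for P in ([600,76,145],[597,76,145],[600,79,145]): print(proj('side',P))"
```

```text
t 4.1 pos [600.886  75.932 172.419] F [-0.367 -0.132 -0.223] gap 85.2 q [-0.324  0.541  0.174  1.952 -0.148  0.656  1.351]
[[0.987, 0.004, 0.162], [-0.162, 0.001, 0.987], [0.004, -1.0, 0.002]]
[[336.579 197.991]]
[[335.729 198.416]]
[[335.739 197.522]]
```

View pics/side_b.png

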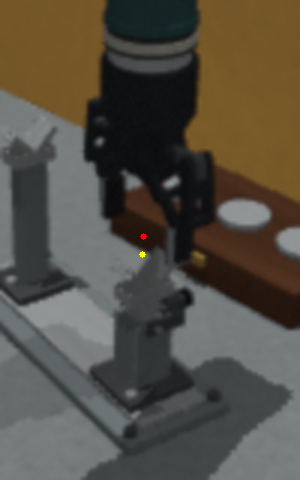

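The fingers straddle the rest head, which sits at (140,280) between the tips at (112,215) and (178,255). I go down and close gently.

Request:
drive_tool:
  offset:
    - [0,10,0]
    - [0,22,0]
    - [0,32,0]
    - [0,38,0]
    - [0,40,0]
    - [0,40,0]
  spin: [0,0,0,0,0,0]

```text
clock: 4.95
tool_pos: [601.3, 75.9, 132.7]
eef_rot: [[0.987, 0.004, 0.162], [-0.162, 0.002, 0.987], [0.004, -1.0, 0.002]]
ft_force: [-0.4, -0.3, -0.3]
finger_gap: 85.5
```

```bash
python3 look.py c 290,130,390,270 240,130,370,230
```

```text
t 4.95 pos [601.254  75.941 132.662] F [-0.391 -0.253 -0.27 ] gap 85.5 q [-0.311  0.597  0.157  1.973 -0.163  0.578  1.364]
[[0.987, 0.004, 0.162], [-0.162, 0.002, 0.987], [0.004, -1.0, 0.002]]
```

View pics/side_c.png

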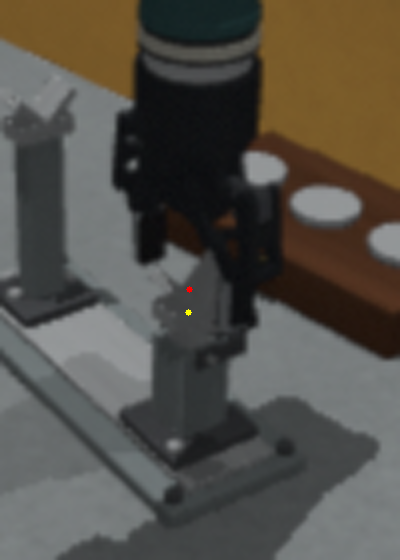

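Request:
drive_tool:
  offset:
    - [0,0,0]
    - [0,0,0]
    - [0,0,0]
    - [0,0,0]
    - [0,0,0]
    - [0,0,0]
  spin: [0,0,0,0,0,0]
  fingers: -0.2
  squeeze: 20

```text
clock: 5.8
tool_pos: [601.5, 76.0, 133.0]
eef_rot: [[0.987, 0.005, 0.162], [-0.162, 0.002, 0.987], [0.005, -1.0, 0.003]]
ft_force: [0.3, -0.0, 0.3]
finger_gap: 33.9
```

Request:
drive_tool:
  offset:
    - [0,0,0]
    - [0,0,0]
    - [0,0,0]
    - [0,0,0]
  spin: [0,0,0,0]
  fingers: -1
  squeeze: 20

```text
clock: 6.3
tool_pos: [601.4, 75.6, 133.2]
eef_rot: [[0.987, 0.005, 0.162], [-0.162, 0.001, 0.987], [0.005, -1.0, 0.002]]
ft_force: [-0.9, -1.7, 3.0]
finger_gap: 25.6
```

Request:
drive_tool:
  offset:
    - [0,0,0]
    - [0,0,0]
  spin: [0,0]
  fingers: -1
  squeeze: 60

```text
clock: 6.55
tool_pos: [601.4, 75.5, 133.3]
eef_rot: [[0.987, 0.005, 0.162], [-0.162, 0.001, 0.987], [0.005, -1.0, 0.002]]
ft_force: [-1.2, -2.6, 4.9]
finger_gap: 24.3
```

Request:
drive_tool:
  offset:
    - [0,-1,0]
    - [0,-2,0]
    - [0,-2,0]
  spin: [0,0,0]

```text
clock: 6.92
tool_pos: [601.4, 75.5, 134.8]
eef_rot: [[0.987, 0.005, 0.162], [-0.162, 0.001, 0.987], [0.005, -1.0, 0.002]]
ft_force: [1.2, -1.4, -4.7]
finger_gap: 25.0
```

Request:
drive_tool:
  offset:
    - [0,-1,0]
    - [0,-2,0]
  spin: [0,0]

```text
clock: 7.18
tool_pos: [601.4, 75.6, 136.7]
eef_rot: [[0.987, 0.005, 0.162], [-0.162, 0.001, 0.987], [0.004, -1.0, 0.002]]
ft_force: [2.2, -1.3, -5.1]
finger_gap: 25.0
```

Request:
drive_tool:
  offset:
    - [0,-1,0]
    - [0,-2,0]
  spin: [0,0]

```text
clock: 7.42
tool_pos: [601.4, 75.5, 138.8]
eef_rot: [[0.987, 0.005, 0.162], [-0.162, 0.001, 0.987], [0.005, -1.0, 0.002]]
ft_force: [1.2, -1.2, -5.4]
finger_gap: 24.7
```

Request:
drive_tool:
  offset:
    - [0,-1,0]
    - [0,-2,0]
  spin: [0,0]

```text
clock: 7.68
tool_pos: [601.4, 75.6, 140.9]
eef_rot: [[0.987, 0.005, 0.162], [-0.162, 0.001, 0.987], [0.005, -1.0, 0.002]]
ft_force: [1.5, -0.6, -6.0]
finger_gap: 24.5
```

Request:
drive_tool:
  offset:
    - [0,-1,0]
    - [0,-2,0]
  spin: [0,0]

```text
clock: 7.92
tool_pos: [601.4, 75.5, 143.0]
eef_rot: [[0.987, 0.005, 0.162], [-0.162, 0.001, 0.987], [0.005, -1.0, 0.002]]
ft_force: [1.0, -1.4, -4.4]
finger_gap: 24.8
```

Request:
drive_tool:
  offset:
    - [0,-1,0]
    - [0,-1.5,0]
  spin: [0,0]

```text
clock: 8.18
tool_pos: [601.4, 75.6, 144.6]
eef_rot: [[0.987, 0.005, 0.162], [-0.162, 0.001, 0.987], [0.005, -1.0, 0.002]]
ft_force: [1.2, -2.4, -5.1]
finger_gap: 24.8
```

Request:
drive_tool:
  offset:
    - [0,-1,0]
    - [0,-1.5,0]
  spin: [0,0]

```text
clock: 8.43
tool_pos: [601.3, 75.5, 145.8]
eef_rot: [[0.987, 0.005, 0.162], [-0.162, 0.001, 0.987], [0.005, -1.0, 0.002]]
ft_force: [2.3, -0.7, -9.0]
finger_gap: 24.6
```

Request:
drive_tool:
  offset:
    - [0,-1,0]
    - [0,-1.5,0]
  spin: [0,0]

```text
clock: 8.68
tool_pos: [601.3, 75.5, 146.9]
eef_rot: [[0.987, 0.005, 0.162], [-0.162, 0.001, 0.987], [0.005, -1.0, 0.002]]
ft_force: [3.6, -0.2, -11.3]
finger_gap: 24.9
```

Request:
drive_tool:
  offset:
    - [0,-1,0]
    - [0,-1.5,0]
  spin: [0,0]

```text
clock: 8.93
tool_pos: [601.4, 75.5, 148.3]
eef_rot: [[0.987, 0.005, 0.162], [-0.162, 0.001, 0.987], [0.005, -1.0, 0.002]]
ft_force: [2.3, -1.9, -11.6]
finger_gap: 24.9
```

Request:
drive_tool:
  offset:
    - [0,-1,0]
    - [0,-1.5,0]
  spin: [0,0]

```text
clock: 9.18
tool_pos: [601.4, 75.5, 150.5]
eef_rot: [[0.987, 0.005, 0.162], [-0.162, 0.001, 0.987], [0.005, -1.0, 0.002]]
ft_force: [0.6, -1.8, -3.5]
finger_gap: 24.7
```

Request:
drive_tool:
  offset:
    - [0,-1,0]
    - [0,-1.5,0]
  spin: [0,0]

```text
clock: 9.43
tool_pos: [601.4, 75.5, 152.6]
eef_rot: [[0.987, 0.005, 0.162], [-0.162, 0.001, 0.987], [0.005, -1.0, 0.002]]
ft_force: [2.0, -1.0, -4.7]
finger_gap: 24.8
```

Click 1 came at TCP z of about 149–150: the pull rose to 11.6 N, then fell to 3.5 N.

Request:
drive_tool:
  offset:
    - [0,-1,0]
    - [0,-1.5,0]
  spin: [0,0]

```text
clock: 9.68
tool_pos: [601.4, 75.5, 154.2]
eef_rot: [[0.987, 0.005, 0.162], [-0.162, 0.001, 0.987], [0.005, -1.0, 0.002]]
ft_force: [2.3, -1.5, -4.8]
finger_gap: 24.8
```

Request:
drive_tool:
  offset:
    - [0,-1,0]
    - [0,-1.5,0]
  spin: [0,0]

```text
clock: 9.93
tool_pos: [601.4, 75.5, 155.8]
eef_rot: [[0.987, 0.005, 0.162], [-0.162, 0.001, 0.987], [0.005, -1.0, 0.002]]
ft_force: [1.4, -0.9, -5.1]
finger_gap: 24.7
```

Request:
drive_tool:
  offset:
    - [0,-1,0]
    - [0,-1.5,0]
  spin: [0,0]

```text
clock: 10.18
tool_pos: [601.3, 75.5, 156.9]
eef_rot: [[0.987, 0.005, 0.162], [-0.162, 0.001, 0.987], [0.005, -1.0, 0.002]]
ft_force: [2.3, -1.0, -8.9]
finger_gap: 24.8
```

Request:
drive_tool:
  offset:
    - [0,-1,0]
    - [0,-1.5,0]
  spin: [0,0]

```text
clock: 10.42
tool_pos: [601.3, 75.5, 158.1]
eef_rot: [[0.987, 0.005, 0.162], [-0.162, 0.001, 0.987], [0.005, -1.0, 0.002]]
ft_force: [4.0, -1.1, -11.1]
finger_gap: 24.4
```

Request:
drive_tool:
  offset:
    - [0,-1,0]
    - [0,-1.5,0]
  spin: [0,0]

```text
clock: 10.68
tool_pos: [601.3, 75.6, 159.3]
eef_rot: [[0.987, 0.005, 0.162], [-0.162, 0.001, 0.987], [0.005, -1.0, 0.002]]
ft_force: [2.8, -1.1, -8.3]
finger_gap: 24.4
```

Request:
drive_tool:
  offset:
    - [0,-1,0]
    - [0,-1.5,0]
  spin: [0,0]

```text
clock: 10.92
tool_pos: [601.4, 75.5, 161.6]
eef_rot: [[0.987, 0.005, 0.162], [-0.162, 0.001, 0.987], [0.005, -1.0, 0.002]]
ft_force: [0.9, -1.1, -3.5]
finger_gap: 24.5
```

Request:
drive_tool:
  offset:
    - [0,-1,0]
    - [0,-1.5,0]
  spin: [0,0]

```text
clock: 11.18
tool_pos: [601.4, 75.6, 163.7]
eef_rot: [[0.987, 0.005, 0.162], [-0.162, 0.001, 0.987], [0.005, -1.0, 0.002]]
ft_force: [2.1, -0.7, -4.2]
finger_gap: 24.6
```

Click 2 came at z of about 160, so the step is about 11 mm.

Request:
drive_tool:
  offset:
    - [0,-1,0]
    - [0,-1.5,0]
  spin: [0,0]

```text
clock: 11.42
tool_pos: [601.4, 75.5, 165.4]
eef_rot: [[0.987, 0.005, 0.162], [-0.162, 0.001, 0.987], [0.005, -1.0, 0.002]]
ft_force: [1.3, -1.3, -4.4]
finger_gap: 24.6
```

Request:
drive_tool:
  offset:
    - [0,-1,0]
    - [0,-1.5,0]
  spin: [0,0]

```text
clock: 11.68
tool_pos: [601.4, 75.5, 166.9]
eef_rot: [[0.987, 0.005, 0.162], [-0.162, 0.001, 0.987], [0.005, -1.0, 0.002]]
ft_force: [1.1, -1.4, -5.4]
finger_gap: 24.7
```

Request:
drive_tool:
  offset:
    - [0,-1,0]
    - [0,-1.5,0]
  spin: [0,0]

```text
clock: 11.92
tool_pos: [601.4, 75.5, 168.1]
eef_rot: [[0.987, 0.005, 0.162], [-0.162, 0.001, 0.987], [0.005, -1.0, 0.002]]
ft_force: [3.2, -0.5, -8.9]
finger_gap: 24.8
```

Request:
drive_tool:
  offset:
    - [0,-1,0]
    - [0,-1.5,0]
  spin: [0,0]

```text
clock: 12.18
tool_pos: [601.4, 75.5, 169.2]
eef_rot: [[0.987, 0.005, 0.162], [-0.162, 0.001, 0.987], [0.005, -1.0, 0.002]]
ft_force: [3.4, -1.4, -11.7]
finger_gap: 24.9
```

Request:
drive_tool:
  offset:
    - [0,-1,0]
    - [0,-1.5,0]
  spin: [0,0]

```text
clock: 12.42
tool_pos: [601.3, 75.5, 170.5]
eef_rot: [[0.987, 0.005, 0.162], [-0.162, 0.001, 0.987], [0.005, -1.0, 0.002]]
ft_force: [5.1, -1.4, -14.2]
finger_gap: 24.8
```

Request:
drive_tool:
  offset:
    - [0,-1,0]
    - [0,-1.5,0]
  spin: [0,0]

```text
clock: 12.68
tool_pos: [601.4, 75.5, 172.8]
eef_rot: [[0.987, 0.005, 0.162], [-0.162, 0.001, 0.987], [0.005, -1.0, 0.002]]
ft_force: [2.0, -1.7, -4.5]
finger_gap: 24.9
```

Request:
drive_tool:
  offset:
    - [0,-1,0]
    - [0,-1.5,0]
  spin: [0,0]

```text
clock: 12.92
tool_pos: [601.4, 75.5, 175.0]
eef_rot: [[0.987, 0.005, 0.162], [-0.162, 0.001, 0.987], [0.005, -1.0, 0.002]]
ft_force: [2.6, -0.5, -5.2]
finger_gap: 24.6
```

Click 3 came at z of about 171.5.

Request:
drive_tool:
  offset:
    - [0,-1,0]
    - [0,-1.5,0]
  spin: [0,0]

```text
clock: 13.18
tool_pos: [601.4, 75.6, 176.7]
eef_rot: [[0.987, 0.006, 0.162], [-0.162, 0.001, 0.987], [0.005, -1.0, 0.002]]
ft_force: [2.2, -1.1, -3.8]
finger_gap: 24.5
```

Request:
drive_tool:
  offset:
    - [0,-1,0]
    - [0,-1.5,0]
  spin: [0,0]

```text
clock: 13.42
tool_pos: [601.4, 75.5, 178.2]
eef_rot: [[0.987, 0.006, 0.162], [-0.162, 0.001, 0.987], [0.005, -1.0, 0.002]]
ft_force: [2.7, -1.5, -5.7]
finger_gap: 24.5
```

Request:
drive_tool:
  offset:
    - [0,-1,0]
    - [0,-1.5,0]
  spin: [0,0]

```text
clock: 13.68
tool_pos: [601.3, 75.5, 179.2]
eef_rot: [[0.987, 0.005, 0.162], [-0.162, 0.001, 0.987], [0.005, -1.0, 0.002]]
ft_force: [4.0, -1.5, -9.8]
finger_gap: 24.4
```

Request:
drive_tool:
  offset:
    - [0,-1,0]
    - [0,-1.5,0]
  spin: [0,0]

```text
clock: 13.92
tool_pos: [601.3, 75.5, 180.4]
eef_rot: [[0.987, 0.005, 0.162], [-0.162, 0.001, 0.987], [0.005, -1.0, 0.002]]
ft_force: [3.8, -0.7, -10.4]
finger_gap: 24.7
```

Request:
drive_tool:
  offset:
    - [0,-1,0]
    - [0,-1.5,0]
  spin: [0,0]

```text
clock: 14.18
tool_pos: [601.3, 75.5, 181.7]
eef_rot: [[0.987, 0.005, 0.162], [-0.162, 0.001, 0.987], [0.005, -1.0, 0.002]]
ft_force: [4.2, -1.0, -13.0]
finger_gap: 24.5
```

Request:
drive_tool:
  offset:
    - [0,-1,0]
    - [0,-1.5,0]
  spin: [0,0]

```text
clock: 14.42
tool_pos: [601.4, 75.5, 184.1]
eef_rot: [[0.987, 0.005, 0.162], [-0.162, 0.001, 0.987], [0.005, -1.0, 0.002]]
ft_force: [2.4, -0.5, -5.5]
finger_gap: 24.2
```

Click 4 came at z of about 183. I draw on about 2 mm, then ease back.

Request:
drive_tool:
  offset:
    - [0,-1,0]
    - [0,-1.5,0]
  spin: [0,0]

```text
clock: 14.68
tool_pos: [601.4, 75.5, 186.2]
eef_rot: [[0.987, 0.006, 0.162], [-0.162, 0.002, 0.987], [0.005, -1.0, 0.002]]
ft_force: [1.2, -0.3, -4.8]
finger_gap: 24.7
```

Request:
drive_tool:
  offset:
    - [0,0.5,0]
    - [0,1,0]
  spin: [0,0]

```text
clock: 14.92
tool_pos: [601.4, 75.5, 185.4]
eef_rot: [[0.987, 0.006, 0.162], [-0.162, 0.002, 0.987], [0.005, -1.0, 0.003]]
ft_force: [0.1, -0.7, -3.1]
finger_gap: 23.9
```

Request:
drive_tool:
  offset:
    - [0,0.5,0]
    - [0,1,0]
  spin: [0,0]

```text
clock: 15.18
tool_pos: [601.4, 75.5, 184.4]
eef_rot: [[0.987, 0.006, 0.162], [-0.162, 0.002, 0.987], [0.005, -1.0, 0.003]]
ft_force: [1.2, -1.2, -3.8]
finger_gap: 24.4
```

Request:
drive_tool:
  offset:
    - [0,0.5,0]
    - [0,1,0]
  spin: [0,0]

```text
clock: 15.42
tool_pos: [601.4, 75.5, 183.6]
eef_rot: [[0.987, 0.006, 0.162], [-0.162, 0.002, 0.987], [0.005, -1.0, 0.003]]
ft_force: [0.4, -2.4, 1.6]
finger_gap: 24.8
```

The force went from -3.8 to +1.6 N, so the weight now sits on the pawl at z of about 183.7. I open gently.

Request:
drive_tool:
  offset:
    - [0,0,0]
    - [0,0,0]
  spin: [0,0]
  squeeze: 20

```text
clock: 15.68
tool_pos: [601.4, 75.5, 183.7]
eef_rot: [[0.987, 0.006, 0.162], [-0.162, 0.002, 0.987], [0.005, -1.0, 0.003]]
ft_force: [0.7, -1.2, -0.9]
finger_gap: 24.5
```

Request:
drive_tool:
  offset:
    - [0,0,0]
    - [0,0,0]
    - [0,0,0]
  spin: [0,0,0]
  fingers: -0.2

```text
clock: 16.05
tool_pos: [601.4, 75.9, 183.8]
eef_rot: [[0.987, 0.006, 0.161], [-0.161, 0.002, 0.987], [0.005, -1.0, 0.003]]
ft_force: [0.3, 0.4, -0.4]
finger_gap: 34.2
```

Request:
drive_tool:
  offset:
    - [0,0,0]
    - [0,0,0]
    - [0,0,0]
    - [0,0,0]
  spin: [0,0,0,0]
  fingers: 0.4

```text
clock: 16.55
tool_pos: [601.4, 75.8, 183.8]
eef_rot: [[0.987, 0.006, 0.162], [-0.162, 0.002, 0.987], [0.005, -1.0, 0.003]]
ft_force: [0.2, -0.6, -0.2]
finger_gap: 59.7
```

```bash
python3 look.py d 270,100,390,270 240,130,370,230
```

```text
t 16.55 pos [601.386  75.833 183.827] F [ 0.151 -0.582 -0.19 ] gap 59.7 q [-0.327  0.526  0.179  1.945 -0.145  0.677  1.348]
[[0.987, 0.006, 0.162], [-0.162, 0.002, 0.987], [0.005, -1.0, 0.003]]
```

View pics/side_d.png

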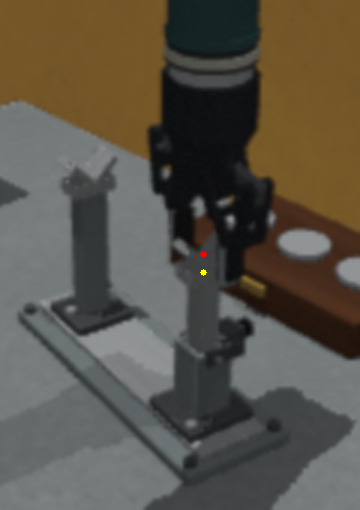

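The rest stands raised with the fingers clear at (180,240) and (235,275). The column top is level with the fixed vee at (88,165) by eye. Next I measure the shaft.

Run:
```python
from go import *
pts={}
r.capture("top")
for n in("top","side"):
    e=r.cut_out(n,"shaft")[0]; m=e["mask"].astype(np.uint8);print(n,e["score"],e["bbox"],m.sum())
    ys,xs=np.nonzero(m);P=np.c_[xs,ys].astype(float)
    c,(w,h),a=cv2.minAreaRect(P.astype(np.float32));print(c,w,h,a)
    mu=P.mean(0);u=np.linalg.svd(P-mu,full_matrices=False)[2][0];t=(P-mu)@u
    ends=[mu+u*t.min(),mu+u*t.max()];W=[onz(n,q,45) for q in ends];print(ends,W,"mid",(W[0]+W[1])/2,np.linalg.norm(W[0]-W[1]),"cent",onz(n,mu,45))
    d=W[1]-W[0];print("heading",np.degrees(np.arctan2(d[1],d[0])))
print(spot("top","shaft"),spot("side","shaft"))
```

```text
top 0.83 [426.1, 181.3, 444.5, 265.0] 568
(437.00006103515625, 223.50001525878906) 7.820339202880859 82.54802703857422 10.007980346679688
[array([443.96 , 182.818]), array([429.747, 264.131])] [array([ 647.67 , -286.826,   45.   ]), array([ 395.968, -237.53 ,   45.   ])] mid [ 521.819 -262.178   45.   ] 256.4840964334262 cent [ 518.012 -261.448   45.   ]
heading 168.9187191829467
side 0.79 [371.6, 295.2, 472.4, 360.3] 1572
(423.39117431640625, 323.8134765625) 15.044151306152344 115.45845031738281 59.74356460571289
[array([473.441, 295.038]), array([373.594, 353.023])] [array([ 656.054, -286.303,   45.   ]), array([ 388.844, -236.677,   45.   ])] mid [ 522.449 -261.49    45.   ] 271.77976362509054 cent [ 506.889 -258.717   45.   ]
heading 169.4790968007917
[(0.89, array([436.9, 224.9])), (0.16, array([298.7, 192.9]))] [(0.65, array([424. , 322.7])), (0.6, array([299.2, 152.6]))]
```

Request:
drive_tool:
  offset:
    - [0,-20,0]
    - [0,-50,0]
    - [0,-80,0]
    - [0,-90,0]
    - [0,-90,0]
  spin: [0,0,0,0,0]
  fingers: 1

```text
clock: 17.52
tool_pos: [601.0, 75.7, 274.0]
eef_rot: [[0.987, 0.006, 0.162], [-0.162, 0.002, 0.987], [0.006, -1.0, 0.003]]
ft_force: [-0.5, -0.2, -1.6]
finger_gap: 85.5
```

```bash
cat > sh.py <<'E'
from h import *
p=[518,-261,-11.0]
for n,(x0,y0,x1,y1) in {"side":(350,270,490,390),"top":(395,170,475,280)}.items():
    k=5; im=cv2.resize(cv2.imread(f"pics/{n}0.png")[y0:y1,x0:x1],None,fx=k,fy=k,interpolation=cv2.INTER_CUBIC)
    a=np.radians(p[2]);u=np.array([np.cos(a),np.sin(a),0]);v=np.array([-np.sin(a),np.cos(a),0]);z=np.array([0,0,1.])
    for s in(-140,-122,0,122,140):
        rr=8 if abs(s)==140 else 12
        t=np.linspace(0,2*np.pi,24)
        P=np.array([p[0],p[1],45])+s*u+rr*(np.cos(t)[:,None]*v+np.sin(t)[:,None]*z)
        cv2.polylines(im,[((proj(n,P)-[x0,y0]+.5)*k).astype(np.int32)],False,(0,0,255),1)
    cv2.imwrite(f"pics/sh_{n}.png",im)
E
python3 sh.py
```

```text
(no output)
```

View pics/sh_side.png

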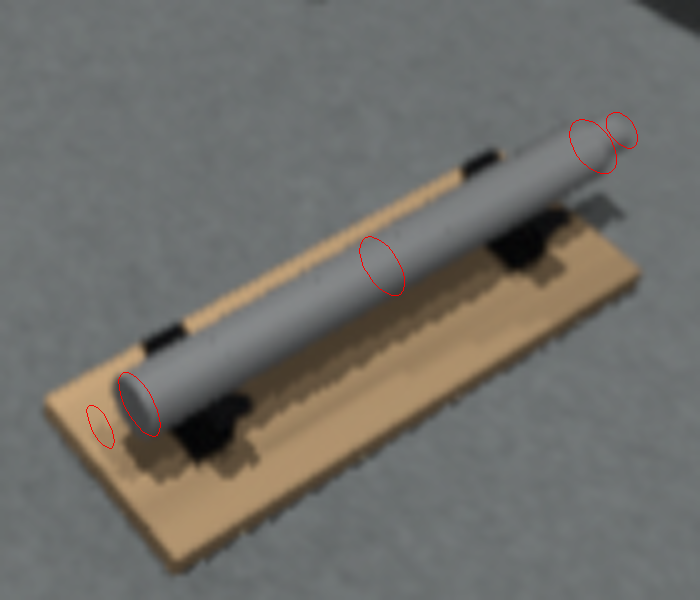

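View pics/sh_top.png

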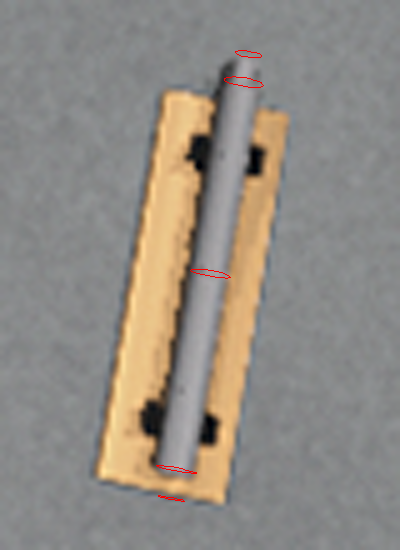

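Run:
```python
import cv2,numpy as np
s=cv2.imread('pics/side0.png');t=cv2.imread('pics/top0.png')
def c(im,x0,y0,w,h,k): return np.clip(cv2.resize(im[y0:y0+h,x0:x0+w],None,fx=k,fy=k,interpolation=cv2.INTER_NEAREST).astype(float)*1.5,0,255).astype(np.uint8)
a=np.hstack([c(s,364,335,32,32,12),c(s,452,285,32,32,12)]);b=np.hstack([c(t,415,250,32,16,12),c(t,425,175,32,16,12)])
cv2.imwrite('pics/ends.png',np.vstack([a,b]))
```

```text
(no output)
```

View pics/ends.png

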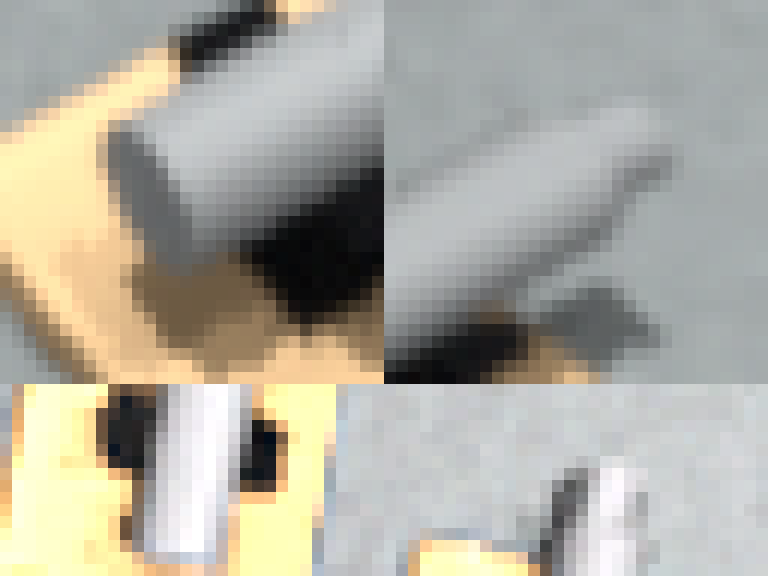

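The shaft's visible ends fit a centre near (517,-261) and a heading of about -11°. The near journal isn't discernible, so I'll check centring again once the shaft is lifted. I move over it now.

Request:
drive_tool:
  offset:
    - [-2,3,-20]
    - [-5,10,-60]
    - [-9,20,-110]
    - [-13,32,-160]
    - [-17,44,-210]
    - [-21,54,-260]
    - [-25,62,-305]
    - [-28,70,-335]
    - [-28,74,-346]
    - [-28,74,-346]
    - [-28,74,-346]
  spin: [0,0.4,0.8,1.2,1.6,1.6,1.6,1.6,1.6,1.6,1.6]

```text
clock: 18.9
tool_pos: [518.4, -259.4, 198.5]
eef_rot: [[0.982, 0.006, 0.187], [-0.187, 0.003, 0.982], [0.006, -1.0, 0.005]]
ft_force: [0.5, 0.9, -0.9]
finger_gap: 85.5
```

```bash
python3 look.py e 340,180,500,390 380,160,500,280; python3 -c "
from go import *
print(goto([517,-261,110]))"
```

```text
t 18.9 pos [ 518.447 -259.364  198.549] F [ 0.521  0.923 -0.92 ] gap 85.5 q [ 0.228  0.48   0.219  1.993 -0.169  0.681  1.938]
[[0.982, 0.006, 0.187], [-0.187, 0.003, 0.982], [0.006, -1.0, 0.005]]
[-1.961 88.838 -2.408]
```

View pics/side_e.png

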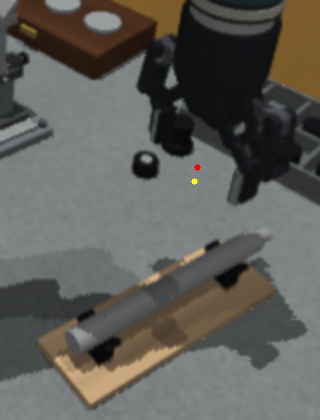

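View pics/top_e.png

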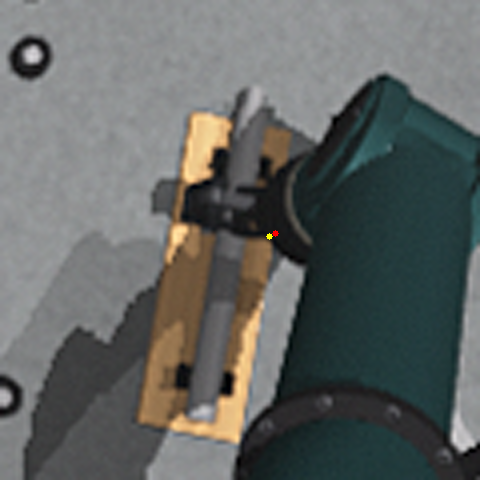

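The fingers straddle the shaft: tips at (155,145) and (238,200) with the shaft crossing below at (165,285). I descend.

Request:
drive_tool:
  offset:
    - [-1,20,-1]
    - [-2,50,-2]
    - [-2,75,-2]
    - [-2,89,-2]
    - [-2,89,-2]
  spin: [0,0,0,0,0]

```text
clock: 19.62
tool_pos: [517.0, -259.8, 109.2]
eef_rot: [[0.983, 0.006, 0.185], [-0.185, 0.004, 0.983], [0.005, -1.0, 0.005]]
ft_force: [0.0, 0.2, 0.3]
finger_gap: 85.1
```

```bash
python3 look.py f 340,230,500,390 380,160,500,280; python3 -c "
from go import *
print(goto([517,-261,43.5]))"
```

```text
t 19.62 pos [ 516.964 -259.757  109.242] F [0.025 0.219 0.281] gap 85.1 q [ 0.269  0.61   0.169  2.045 -0.215  0.5    1.982]
[[0.983, 0.006, 0.185], [-0.185, 0.004, 0.983], [0.005, -1.0, 0.005]]
[-1.076 66.965 -0.773]
```

View pics/side_f.png

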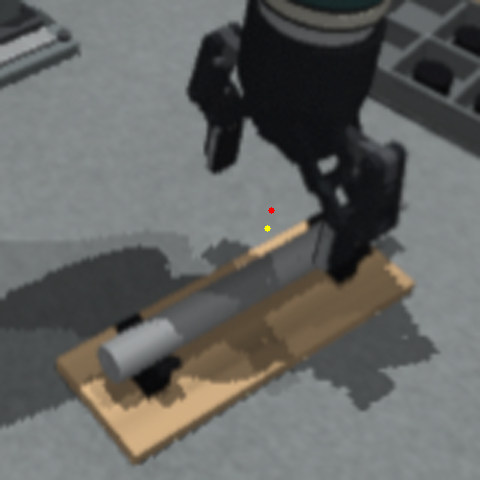

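Request:
drive_tool:
  offset:
    - [-1,15,-1]
    - [-1,35,-1]
    - [-1,52,-1]
    - [-1,62,-1]
    - [-1,66.5,-1]
    - [-1,66.5,-1]
  spin: [0,0,0,0,0,0]

```text
clock: 20.48
tool_pos: [517.1, -261.3, 43.9]
eef_rot: [[0.983, 0.008, 0.186], [-0.186, 0.003, 0.983], [0.007, -1.0, 0.004]]
ft_force: [-0.9, 0.4, -0.0]
finger_gap: 85.3
```

Request:
drive_tool:
  offset:
    - [0,0,0]
    - [0,0,0]
    - [0,0,0]
    - [0,0,0]
    - [0,0,0]
  spin: [0,0,0,0,0]
  fingers: -0.2
  squeeze: 20

```text
clock: 21.1
tool_pos: [517.1, -261.3, 43.9]
eef_rot: [[0.983, 0.008, 0.186], [-0.186, 0.003, 0.983], [0.007, -1.0, 0.004]]
ft_force: [-0.7, 0.7, -0.1]
finger_gap: 34.4
```

Request:
drive_tool:
  offset:
    - [0,0,0]
    - [0,0,0]
    - [0,0,0]
    - [0,0,0]
  spin: [0,0,0,0]
  fingers: -1

```text
clock: 21.6
tool_pos: [517.2, -260.8, 44.0]
eef_rot: [[0.983, 0.008, 0.185], [-0.186, 0.003, 0.983], [0.007, -1.0, 0.005]]
ft_force: [0.9, 2.4, 2.8]
finger_gap: 23.4
```

Request:
drive_tool:
  offset:
    - [0,0,0]
    - [0,0,0]
    - [0,0,0]
  spin: [0,0,0]
  squeeze: 80

```text
clock: 21.98
tool_pos: [517.2, -260.8, 44.2]
eef_rot: [[0.983, 0.008, 0.186], [-0.186, 0.003, 0.983], [0.007, -1.0, 0.005]]
ft_force: [0.0, 2.5, 4.8]
finger_gap: 22.3
```

Request:
drive_tool:
  offset:
    - [0,-2,0]
    - [0,-6,0]
    - [0,-14,0]
    - [0,-25,0]
    - [0,-40,0]
    - [0,-60,0]
    - [0,-80,0]
    - [0,-90,0]
    - [0,-90,0]
  spin: [0,0,0,0,0,0,0,0,0]

```text
clock: 23.1
tool_pos: [516.9, -261.3, 135.3]
eef_rot: [[0.983, 0.01, 0.186], [-0.186, 0.003, 0.983], [0.009, -1.0, 0.004]]
ft_force: [0.0, 0.6, -4.8]
finger_gap: 21.9
```

```bash
python3 look.py g 340,180,500,390 380,160,500,280; python3 -c "
from go import *
s=r.observe();print(np.array(s['ft_torque']))"
```

```text
t 23.1 pos [ 516.925 -261.299  135.278] F [ 0.002  0.641 -4.76 ] gap 21.9 q [ 0.26   0.569  0.185  2.035 -0.205  0.546  1.975]
[[0.983, 0.01, 0.186], [-0.186, 0.003, 0.983], [0.009, -1.0, 0.004]]
[-0.061  0.008  0.002]
```

View pics/side_g.png

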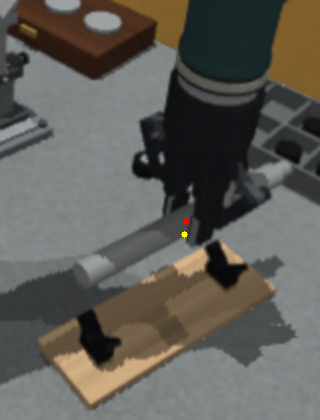

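View pics/top_g.png

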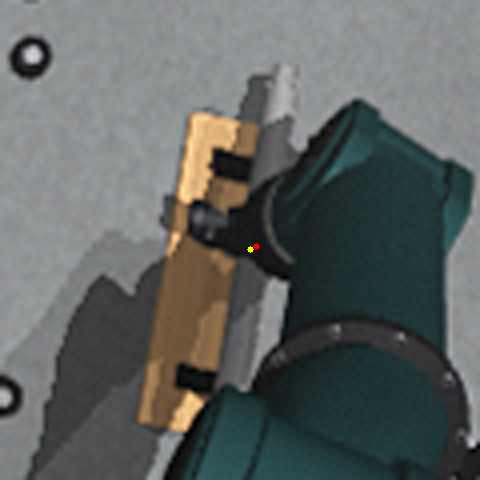

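The shaft is held: near end at (85,270), far end at (288,170) in the side crop, with a moment of about 0.01 N m. I check its level and centring numerically.

Run:
```python
from go import *
s=r.observe();R=np.array(s["eef_rot"]);g=np.array(s["tool_pos"])-2*R[:,1];u=R[:,0]
for d in(-140,-122,122,140):
    q=proj("side",g+d*u)[0];print(d,q,(q-[340,180])*2)
for q in range(1): pass
e=r.cut_out("side","shaft")
print([(x["score"],x["bbox"]) for x in e])
im=r.capture("side");a=im[295:335,370:410];b=im[245:285,460:500]
cv2.imwrite("pics/ends2.png",np.hstack([cv2.resize(x,None,fx=10,fy=10,interpolation=cv2.INTER_NEAREST) for x in(a,b)]))
```

```text
-140 [372.899 321.81 ] [ 65.797 283.62 ]
-122 [381.179 317.359] [ 82.358 274.718]
122 [476.766 266.183] [273.532 172.366]
140 [482.79 262.97] [285.58 165.94]
[(0.95, [377.7, 260.3, 482.6, 324.1])]
```

View pics/ends2.png

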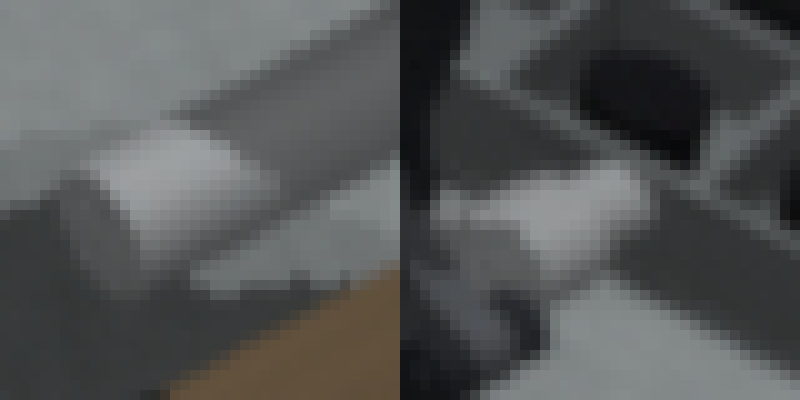

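Request:
drive_tool:
  offset:
    - [0,-10,0]
    - [0,-30,0]
    - [0,-60,0]
    - [0,-95,10]
    - [1,-130,30]
    - [2,-160,55]
    - [4,-182,85]
    - [5,-195,120]
    - [6,-195,155]
    - [8,-195,190]
    - [9,-195,225]
    - [10,-195,255]
  spin: [0,0,0,3,7,12,18,24,30,36,42,48]

```text
clock: 24.8
tool_pos: [571.1, -11.2, 329.7]
eef_rot: [[0.517, 0.005, 0.856], [-0.856, 0.005, 0.517], [-0.001, -1.0, 0.007]]
ft_force: [1.2, -0.3, -5.7]
finger_gap: 21.7
```

```bash
python3 -c "
from go import *
s=st();print(goto([616.8,169.3,330]),yawneed(-9.34),np.array(s['ft_torque']))"
```

```text
t 24.8 pos [571.09  -11.249 329.666] F [ 1.196 -0.278 -5.682] gap 21.7 q [-0.372  0.324  0.41   1.891 -0.162  0.953  0.656]
[[0.517, 0.005, 0.856], [-0.856, 0.005, 0.517], [-0.001, -1.0, 0.007]]
[-130.849    0.723  132.535] 40.499499595804735 [-0.07  -0.046  0.016]
```

Request:
drive_tool:
  offset:
    - [-15,0,15]
    - [-40,0,40]
    - [-70,0,70]
    - [-98,0,98]
    - [-118,0,118]
    - [-128,0,130]
    - [-131,0,132]
    - [-131,0,132]
    - [-131,0,132]
  spin: [5,12,20,28,35,39,40.5,40.5,40.5]

```text
clock: 25.92
tool_pos: [616.0, 167.5, 330.8]
eef_rot: [[-0.164, 0.005, 0.986], [-0.986, 0.004, -0.164], [-0.005, -1.0, 0.004]]
ft_force: [0.8, -0.2, -4.5]
finger_gap: 21.6
```

```bash
python3 look.py h 260,60,400,260 220,110,380,230; python3 -c "
from go import *
s=r.observe();print(goto([616.8,169.3,260]),yawneed(-9.34),np.array(s['ft_torque']))"
```

```text
t 25.93 pos [615.956 167.478 330.811] F [ 0.77  -0.224 -4.544] gap 21.6 q [-0.71   0.438  0.534  1.75  -0.26   1.018 -0.245]
[[-0.164, 0.005, 0.986], [-0.986, 0.004, -0.164], [-0.005, -1.0, 0.004]]
[-1.246 70.878  0.14 ] -0.08822895640749095 [-0.033 -0.015  0.016]
```

View pics/side_h.png

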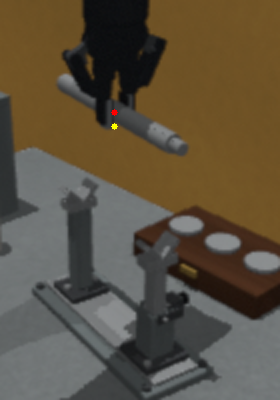

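View pics/top_h.png

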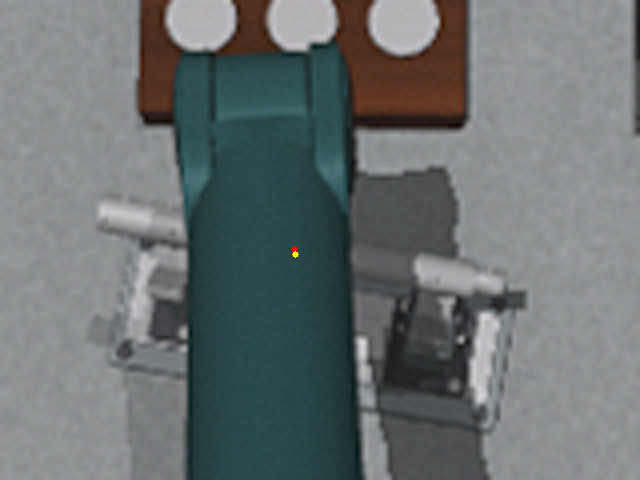

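```bash
cat > ov.py <<'E'
import sys
from go import *
tag=sys.argv[1];off=float(sys.argv[2]) if len(sys.argv)>2 else 0
s=r.observe();R=np.array(s["eef_rot"]);g=np.array(s["tool_pos"])-2*R[:,1];u,v,w=R[:,0],R[:,2],R[:,1]
out=[]
for n in("side","top"):
    im=r.capture(n);A=proj(n,np.array([g+u*-131,g+u*131]))
    for d in(-131,131):
        q=proj(n,g+u*d)[0];x0,y0=[int(v) for v in q-20];k=9
        a=cv2.resize(im[y0:y0+40,x0:x0+40],None,fx=k,fy=k,interpolation=cv2.INTER_CUBIC)
        t=np.linspace(0,2*np.pi,40)
        for e,rr in((122,12),(140,8)):
            P=g+u*(e*np.sign(d)+off)+rr*(np.cos(t)[:,None]*v+np.sin(t)[:,None]*w)
            cv2.polylines(a,[((proj(n,P)-[x0,y0]+.5)*k).astype(np.int32)],True,(0,0,255),1)
        out.append(a)
cv2.imwrite(f"pics/ov_{tag}.png",np.vstack([np.hstack(out[:2]),np.hstack(out[2:])])[:, :])
E
python3 ov.py h && python3 -c "
import cv2;a=cv2.imread('pics/ov_h.png');cv2.imwrite('pics/ov_h2.png',cv2.resize(a,(590,590)))"
```

```text
(no output)
```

View pics/ov_h2.png

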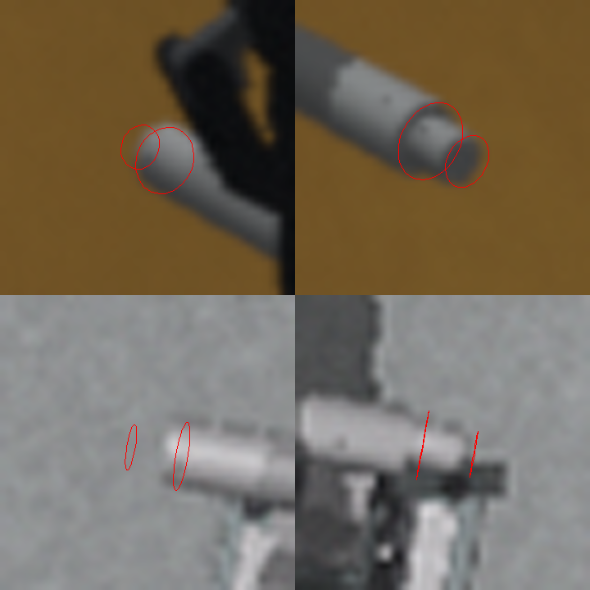

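The overlay shows the shaft held level, with its body's middle within about 3 mm of the TCP. The journal at the -y end is visible, but none shows at the other end. Next I check the lateral position of the vees.

Run:
```python
from go import *
r.capture("side");r.capture("top")
for q in ["rest_vee","fixed_vee","shaft_place"]:
    a=spot("side",q);b=spot("top",q);print(q,a,b)
    z=195 if q=="rest_vee" else 193.5
    for n,x in(("side",a),("top",b)):
        if x: print("   ",n,onz(n,x[0][1],z))
    if a and b: print("   tri",tri([("side",a[0][1]),("top",b[0][1])]))
im=r.capture("side");cv2.imwrite("pics/side_i.png",cv2.resize(im[140:270,270:380],None,fx=4.5,fy=4.5,interpolation=cv2.INTER_CUBIC))
im=r.capture("top");cv2.imwrite("pics/top_i.png",cv2.resize(im[150:225,235:365],None,fx=6,fy=6,interpolation=cv2.INTER_CUBIC))
```

```text
rest_vee [] [(0.61, array([296.4, 180. ])), (0.54, array([326. , 187.9]))]
    top [621.532 164.971 195.   ]
fixed_vee [(0.64, array([299.8, 153.4]))] [(0.77, array([257.9, 174.2]))]
    side [633.451 257.156 193.5  ]
    top [637.245 274.488 193.5  ]
   tri [642.123 273.428 184.497]
shaft_place [(0.73, array([317.8, 164.7])), (0.27, array([337. , 244.1]))] [(0.74, array([290. , 180.8])), (0.56, array([327.3, 189. ]))]
    side [624.266 172.72  193.5  ]
    top [619.306 183.096 193.5  ]
   tri [624.072 180.096 190.052]
```

View pics/side_i.png

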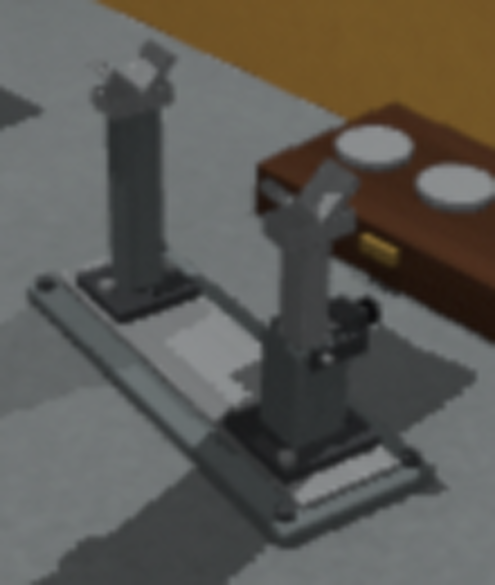

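View pics/top_i.png

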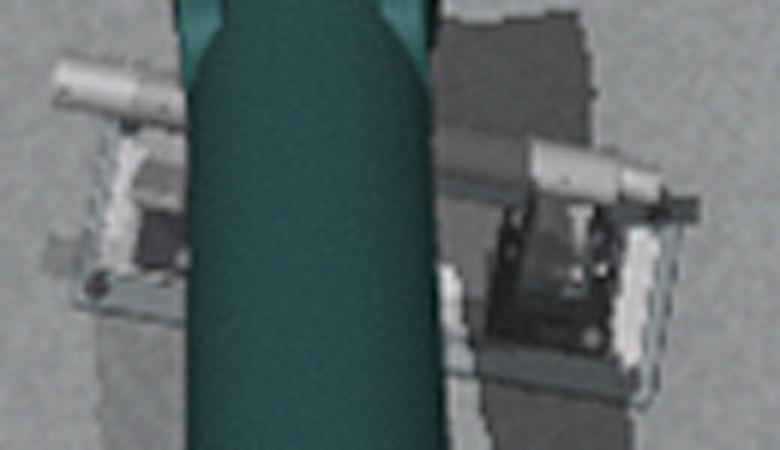

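```bash
cat > hd.py <<'E'
import sys
from h import *
lat=float(sys.argv[1]);alo=float(sys.argv[2]);zr=float(sys.argv[3]);out=sys.argv[4]
a=np.radians(80.66);b=np.array([np.cos(a),np.sin(a),0]);x=np.array([np.sin(a),-np.cos(a),0])
rest=np.array([601.4,75.5,0])+lat*x+alo*b
im=cv2.imread("pics/_s.png");n="side";k=7;outs=[]
for c,zc,(x0,y0,w,h) in((rest,zr,(318,168,45,50)),(rest+190*b,193.5,(280,140,45,50))):
    m=cv2.resize(im[y0:y0+h,x0:x0+w],None,fx=k,fy=k,interpolation=cv2.INTER_CUBIC)
    for s in(-13,13):
        P=[c+s*b+x*i+np.array([0,0,zc+j]) for i,j in((-25,8),(0,-17),(25,8))]
        Q=[c+s*b+x*i+np.array([0,0,zc+j]) for i,j in((-23,-19),(-23,-33),(23,-33),(23,-19),(-23,-19))]
        for pp,col in((P,(0,0,255)),(Q,(0,255,0))): cv2.polylines(m,[((proj(n,np.array(pp))-[x0,y0]+.5)*k).astype(np.int32)],False,col,1)
    outs.append(m)
cv2.imwrite(out,np.hstack(outs))
E
python3 -c "
from h import *
cv2.imwrite('pics/_s.png',r.capture('side'))"; python3 hd.py 0 0 195.5 pics/hd1.png;python3 hd.py -4 0 195.5 pics/hd2.png
```

```text
(no output)
```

View pics/hd1.png

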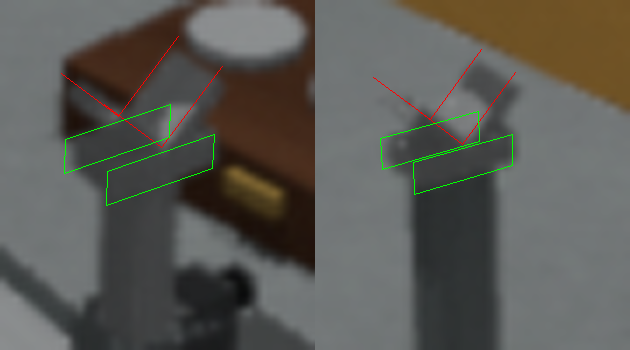

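View pics/hd2.png

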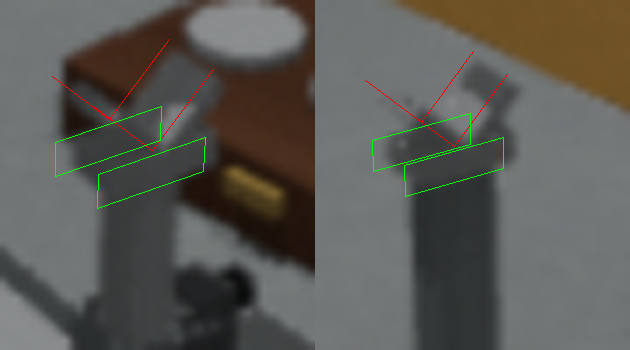

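With no lateral shift the head outlines line up in column for both heads (rest at (130,160), fixed at (450,150)). The residual is about 2 px vertically. I lower to just above the vees.

Request:
drive_tool:
  offset:
    - [0,15,0]
    - [0,40,1]
    - [0,68,1]
    - [0,92,1]
    - [0,104,1]
    - [0,107,1]
    - [0,107,1]
  spin: [0,0,0,0,0,0,0]

```text
clock: 27.55
tool_pos: [618.4, 169.6, 224.2]
eef_rot: [[-0.162, 0.006, 0.987], [-0.987, 0.005, -0.162], [-0.006, -1.0, 0.005]]
ft_force: [0.2, -0.2, -4.7]
finger_gap: 21.8
```

```bash
python3 look.py j 270,120,380,250 225,140,365,220; python3 -c "
from go import *
s=r.observe();print(goto([616.5,167.3,210]),yawneed(-9.34),np.array(s['ft_torque']))"
```

```text
t 27.55 pos [618.384 169.566 224.171] F [ 0.22  -0.152 -4.683] gap 21.8 q [-0.663  0.551  0.476  1.847 -0.339  0.817 -0.178]
[[-0.162, 0.006, 0.987], [-0.987, 0.005, -0.162], [-0.006, -1.0, 0.005]]
[ 2.72  14.724 -1.81 ] 0.0023403916976434402 [-0.059  0.001  0.019]
```

View pics/side_j.png

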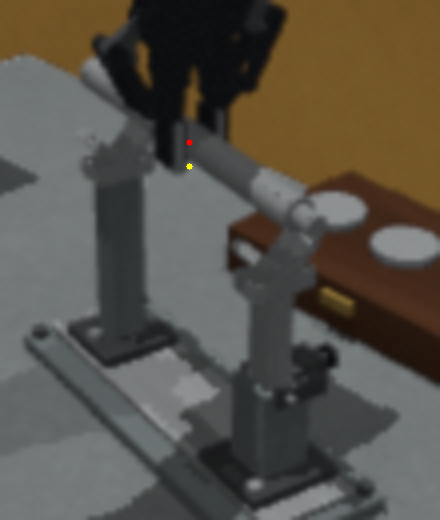

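View pics/top_j.png

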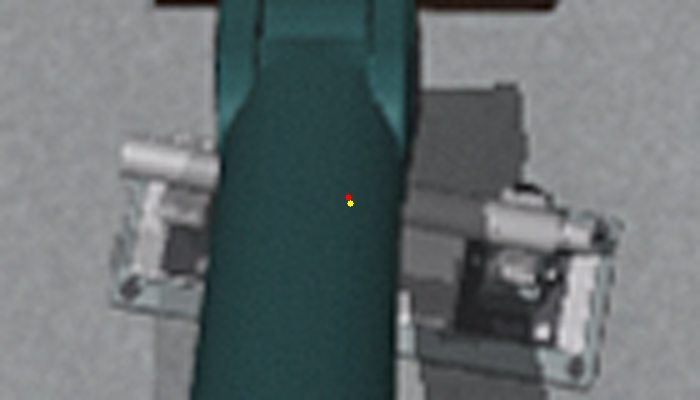

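```bash
cat > ov3.py <<'E'
import sys
from go import *
s=r.observe();R=np.array(s["eef_rot"]);g=np.array(s["tool_pos"])-2*R[:,1];u,v,w=R[:,0],R[:,2],R[:,1]
lat=float(sys.argv[1])
a=np.radians(80.66);b=np.array([np.cos(a),np.sin(a),0]);x=np.array([np.sin(a),-np.cos(a),0])
rest=np.array([601.4,75.5,0])+lat*x
outs=[]
for n,boxes in (("top",((310,165,45,45),(240,150,45,45))),("side",((315,150,45,60),(280,130,45,60)))):
    im=r.capture(n);k=7;row=[]
    for c,zc,(x0,y0,W,H) in((rest,195.5,boxes[0]),(rest+190*b,193.5,boxes[1])):
        m=cv2.resize(im[y0:y0+H,x0:x0+W],None,fx=k,fy=k,interpolation=cv2.INTER_CUBIC)
        dr=lambda pp,col:cv2.polylines(m,[((proj(n,np.array(pp))-[x0,y0]+.5)*k).astype(np.int32)],False,col,1)
        for sg in(-13,13):
            dr([c+sg*b+x*i+np.array([0,0,zc+j]) for i,j in((-25,8),(0,-17),(25,8))],(0,255,0))
            dr([c+sg*b+x*i+np.array([0,0,zc+j]) for i,j in((-23,-19),(-23,-33),(23,-33),(23,-19))],(0,255,0))
        for q in(-12,12): dr([g+u*-122+v*q,g+u*122+v*q],(0,0,255))
        row.append(m)
    outs.append(np.hstack(row))
for n,o in zip(("top","side"),outs): cv2.imwrite(f"pics/ov3_{n}.png",o)
E
python3 ov3.py 0
```

```text
(no output)
```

View pics/ov3_top.png

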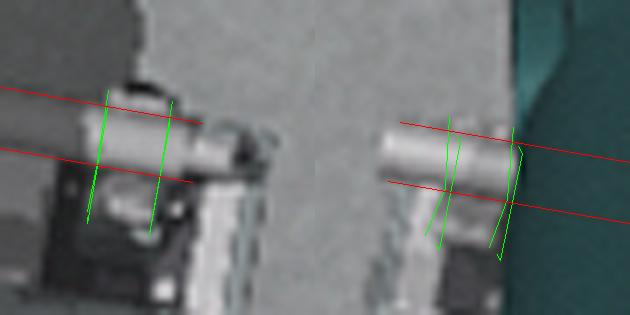

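View pics/ov3_side.png

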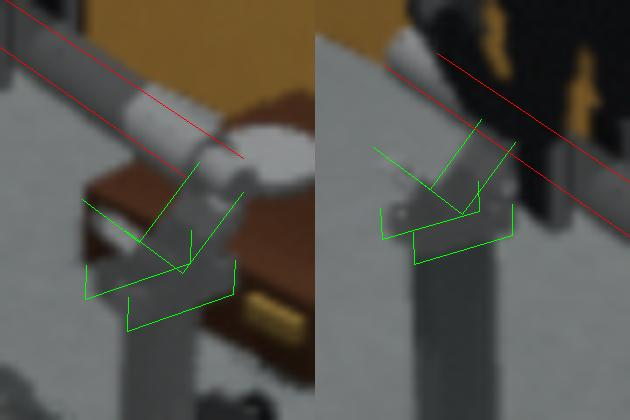

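Run:
```python
from h import *
a=np.radians(80.66);b=np.array([np.cos(a),np.sin(a),0]);x=np.array([np.sin(a),-np.cos(a),0])
rest=np.array([601.4,75.5,0]);im=cv2.imread("pics/top0.png");n="top";k=9;outs=[]
for c,zc,(x0,y0,W,H) in((rest,145,(305,170,42,42)),(rest+190*b,193.5,(240,150,42,42))):
    m=cv2.resize(im[y0:y0+H,x0:x0+W],None,fx=k,fy=k,interpolation=cv2.INTER_CUBIC);m=np.clip(m*1.4,0,255).astype(np.uint8)
    for lat,col in((0,(0,255,0)),(-4,(0,0,255))):
      for sg in(-13,13):
        pp=[c+sg*b+x*(i+lat)+np.array([0,0,zc+j]) for i,j in((-25,8),(0,-17),(25,8))]
        cv2.polylines(m,[((proj(n,np.array(pp))-[x0,y0]+.5)*k).astype(np.int32)],False,col,1)
    outs.append(m)
cv2.imwrite("pics/hdtop.png",np.hstack(outs))
```

```text
(no output)
```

View pics/hdtop.png

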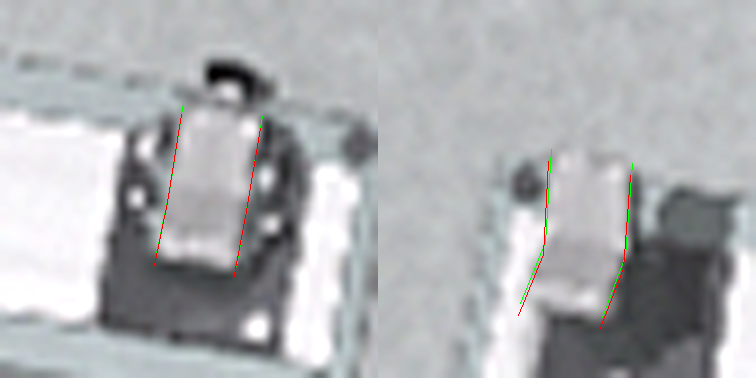

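Seen from above, both heads match the model with zero lateral shift (rest (208,185), fixed (590,230) in the crop). I correct the remaining 2–3 mm and lower slowly, watching the force.

Request:
drive_tool:
  offset:
    - [1,2,-0.7]
    - [2,6,-1.3]
    - [2.7,10,-1.8]
    - [2.7,14,-1.8]
    - [2.7,17,-1.8]
    - [2.7,17,-1.8]
  spin: [0,0,0,0,0,0]

```text
clock: 28.5
tool_pos: [616.1, 167.4, 207.2]
eef_rot: [[-0.162, 0.006, 0.987], [-0.987, 0.005, -0.162], [-0.006, -1.0, 0.005]]
ft_force: [0.2, 0.1, -6.0]
finger_gap: 22.0
```

Request:
drive_tool:
  offset:
    - [0,1,0]
    - [0,2,0]
    - [0,3,0]
    - [0,4,0]
  spin: [0,0,0,0]

```text
clock: 29.0
tool_pos: [616.2, 167.4, 203.2]
eef_rot: [[-0.162, 0.006, 0.987], [-0.987, 0.005, -0.162], [-0.006, -1.0, 0.006]]
ft_force: [0.2, -0.7, -5.0]
finger_gap: 21.5
```

Request:
drive_tool:
  offset:
    - [0,0.7,0]
    - [0,1.5,0]
    - [0,2.2,0]
    - [0,3,0]
  spin: [0,0,0,0]

```text
clock: 29.5
tool_pos: [616.2, 167.4, 200.2]
eef_rot: [[-0.162, 0.006, 0.987], [-0.987, 0.005, -0.162], [-0.006, -1.0, 0.006]]
ft_force: [-0.7, 0.2, -5.5]
finger_gap: 21.8
```

Request:
drive_tool:
  offset:
    - [0,0.5,0]
    - [0,1,0]
    - [0,1.5,0]
  spin: [0,0,0]

```text
clock: 29.88
tool_pos: [616.2, 167.4, 198.7]
eef_rot: [[-0.162, 0.006, 0.987], [-0.987, 0.005, -0.162], [-0.006, -1.0, 0.006]]
ft_force: [-0.5, 0.5, -5.6]
finger_gap: 22.0
```

Request:
drive_tool:
  offset:
    - [0,0.5,0]
    - [0,1,0]
    - [0,1.5,0]
  spin: [0,0,0]

```text
clock: 30.25
tool_pos: [616.4, 167.4, 197.2]
eef_rot: [[-0.162, 0.007, 0.987], [-0.987, 0.005, -0.162], [-0.006, -1.0, 0.006]]
ft_force: [-0.3, 0.1, -5.3]
finger_gap: 21.6
```

Request:
drive_tool:
  offset:
    - [0,0.5,0]
    - [0,1,0]
  spin: [0,0]

```text
clock: 30.5
tool_pos: [616.6, 167.4, 196.3]
eef_rot: [[-0.162, 0.007, 0.987], [-0.987, 0.005, -0.162], [-0.006, -1.0, 0.006]]
ft_force: [0.5, -0.7, -4.9]
finger_gap: 21.8
```

Request:
drive_tool:
  offset:
    - [0,0.5,0]
    - [0,1,0]
  spin: [0,0]

```text
clock: 30.75
tool_pos: [617.0, 167.4, 195.5]
eef_rot: [[-0.162, 0.008, 0.987], [-0.987, 0.005, -0.162], [-0.006, -1.0, 0.007]]
ft_force: [1.0, 0.3, -4.1]
finger_gap: 21.9
```

Request:
drive_tool:
  offset:
    - [0,0.5,0]
    - [0,1,0]
  spin: [0,0]

```text
clock: 31.0
tool_pos: [617.3, 167.4, 194.7]
eef_rot: [[-0.162, 0.009, 0.987], [-0.987, 0.005, -0.162], [-0.006, -1.0, 0.008]]
ft_force: [-0.1, 0.4, -3.4]
finger_gap: 21.9
```

Request:
drive_tool:
  offset:
    - [0,0.5,0.3]
    - [0,1,0.5]
  spin: [0,0]

```text
clock: 31.25
tool_pos: [617.9, 167.3, 193.9]
eef_rot: [[-0.162, 0.009, 0.987], [-0.987, 0.005, -0.162], [-0.006, -1.0, 0.008]]
ft_force: [0.2, -1.0, -1.4]
finger_gap: 21.7
```

Request:
drive_tool:
  offset:
    - [0,0.4,0.2]
    - [0,0.8,0.4]
  spin: [0,0]

```text
clock: 31.5
tool_pos: [617.9, 167.3, 193.7]
eef_rot: [[-0.162, 0.008, 0.987], [-0.987, 0.006, -0.162], [-0.007, -1.0, 0.007]]
ft_force: [-2.8, 0.3, 4.7]
finger_gap: 21.6
```

The force swung from -5 to +4.7 N and the sideways drift stopped, so the shaft is seated in the vees. I check centring before releasing.

```bash
python3 look.py k 270,120,380,250 225,140,365,220; python3 ov3.py 1.3
```

```text
t 31.5 pos [617.928 167.315 193.7  ] F [-2.751  0.307  4.689] gap 21.6 q [-0.644  0.585  0.453  1.872 -0.364  0.758 -0.153]
[[-0.162, 0.008, 0.987], [-0.987, 0.006, -0.162], [-0.007, -1.0, 0.007]]
```

View pics/side_k.png

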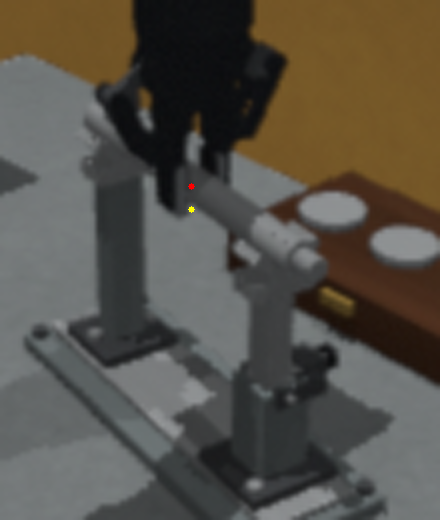

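View pics/ov3_top.png

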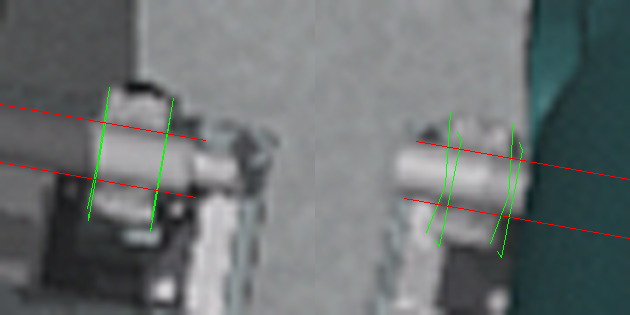

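View pics/ov3_side.png

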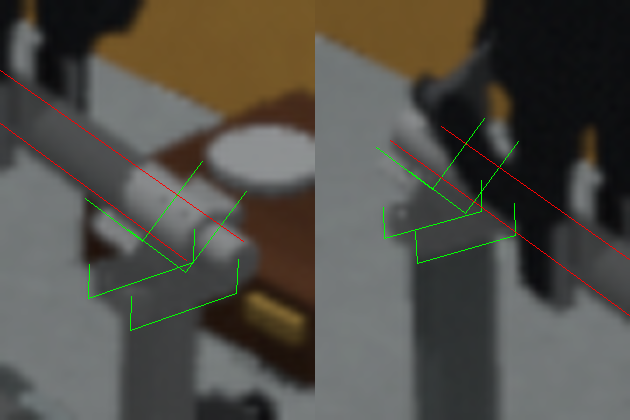

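The side picture shows the shaft across both heads: rest end (305,255), fixed end (95,120). The overlay suggests the body may be about 3 mm toward the fixed end. I release gently, back off, and measure unobstructed.

Request:
drive_tool:
  offset:
    - [0,-0.4,0]
    - [0,-0.4,0]
  spin: [0,0]
  squeeze: 20

```text
clock: 31.95
tool_pos: [617.9, 167.3, 193.8]
eef_rot: [[-0.162, 0.008, 0.987], [-0.987, 0.005, -0.162], [-0.007, -1.0, 0.007]]
ft_force: [-0.9, -0.3, -1.3]
finger_gap: 21.7
```

Request:
drive_tool:
  offset:
    - [0,0,0]
    - [0,0,0]
    - [0,0,0]
  spin: [0,0,0]
  fingers: -0.2

```text
clock: 32.33
tool_pos: [618.4, 167.4, 194.0]
eef_rot: [[-0.162, 0.009, 0.987], [-0.987, 0.006, -0.162], [-0.007, -1.0, 0.008]]
ft_force: [0.2, 0.1, 0.8]
finger_gap: 34.1
```

Request:
drive_tool:
  offset:
    - [0,0,0]
    - [0,0,0]
    - [0,0,0]
    - [0,0,0]
  spin: [0,0,0,0]
  fingers: 0.4

```text
clock: 32.83
tool_pos: [618.4, 167.3, 194.0]
eef_rot: [[-0.162, 0.009, 0.987], [-0.987, 0.006, -0.162], [-0.007, -1.0, 0.008]]
ft_force: [-0.0, 0.3, 0.2]
finger_gap: 59.6
```

Request:
drive_tool:
  offset:
    - [0,-10,0]
    - [0,-35,0]
    - [0,-65,0]
    - [0,-90,-20]
    - [0,-110,-60]
    - [0,-120,-110]
    - [0,-120,-160]
    - [0,-120,-180]
    - [0,-120,-180]
  spin: [0,0,0,0,0,0,0,0,0]

```text
clock: 33.95
tool_pos: [438.5, 196.2, 313.2]
eef_rot: [[-0.16, 0.009, 0.987], [-0.987, 0.007, -0.16], [-0.008, -1.0, 0.008]]
ft_force: [0.6, 0.3, 1.1]
finger_gap: 59.4
```

Run:
```python
from go import *
st()
im=r.capture("side");cv2.imwrite("pics/_s2.png",im);cv2.imwrite("pics/side_l.png",cv2.resize(im[135:255,270:380],None,fx=4.8,fy=4.8,interpolation=cv2.INTER_CUBIC))
im=r.capture("top");cv2.imwrite("pics/_t2.png",im);cv2.imwrite("pics/top_l.png",cv2.resize(im[150:225,235:365],None,fx=6,fy=6,interpolation=cv2.INTER_CUBIC))
```

```text
t 33.95 pos [438.493 196.17  313.154] F [0.562 0.256 1.134] gap 59.4 q [-0.98   0.217  0.558  2.098 -0.155  0.854 -0.493]
[[-0.16, 0.009, 0.987], [-0.987, 0.007, -0.16], [-0.008, -1.0, 0.008]]
```

View pics/side_l.png

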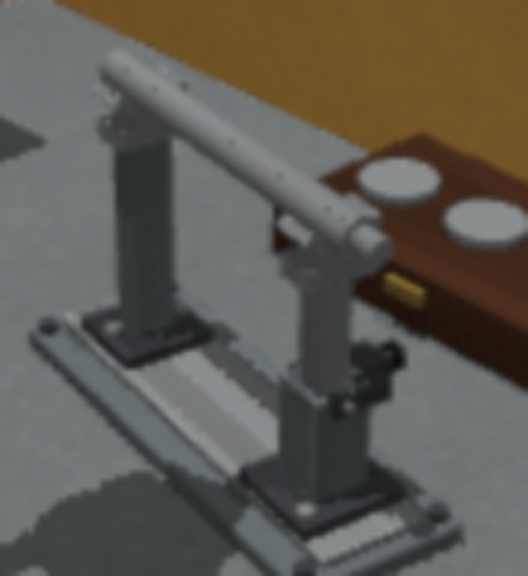

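View pics/top_l.png

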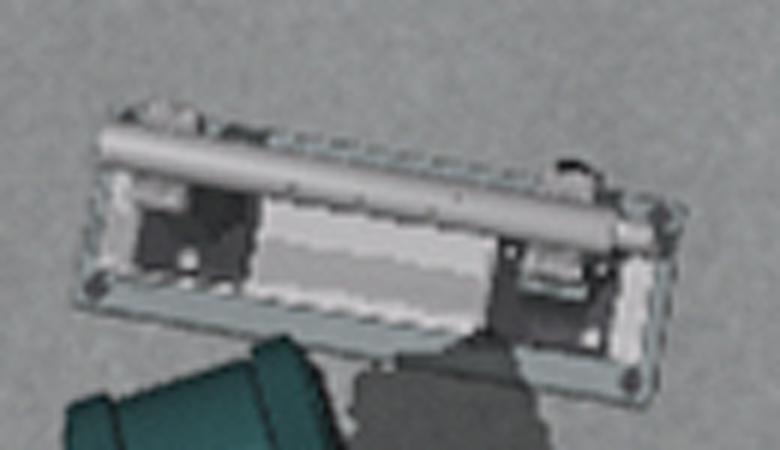

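The shaft lies in both vees. From above, the plain end is at (102,140), the shoulder at (617,230) and the journal tip at (655,237), against head middles at about (167,150) and (562,220). I quantify the centring with an overlay in both views.

Run:
```python
from h import *
a=np.radians(80.66);b=np.array([np.cos(a),np.sin(a),0]);x=np.array([np.sin(a),-np.cos(a),0])
c0=np.array([601.4,75.5,194.5])+1.5*x+95*b
outs=[]
for n,f in(("side","_s2"),("top","_t2")):
    im=cv2.imread(f"pics/{f}.png");row=[]
    for d in(-118,118):
        q=proj(n,c0+b*d)[0];x0,y0=[int(v) for v in q-[21,17]];k=9
        m=cv2.resize(im[y0:y0+32,x0:x0+42],None,fx=k,fy=k,interpolation=cv2.INTER_CUBIC)
        t=np.linspace(0,2*np.pi,40)
        for e,rr in((122,12),(140,8),(95,12)):
            P=c0+b*(e*np.sign(d))+rr*(np.cos(t)[:,None]*x+np.sin(t)[:,None]*np.array([0,0,1]))
            cv2.polylines(m,[((proj(n,P)-[x0,y0]+.5)*k).astype(np.int32)],True,(0,0,255) if e!=95 else (0,255,0),1)
        row.append(m)
    outs.append(np.hstack(row))
cv2.imwrite("pics/fin.png",np.vstack(outs))
```

```text
(no output)
```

View pics/fin.png

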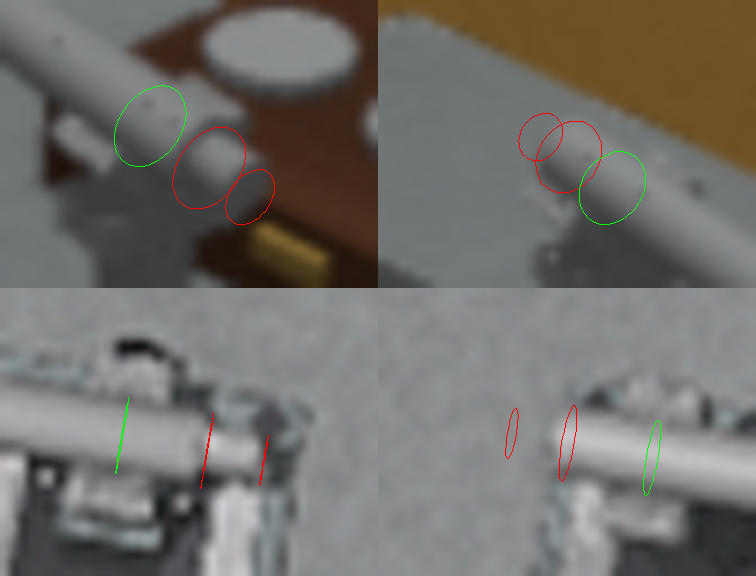

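Both views put the shaft's centre within about 2–3 mm of the place. The rest is still up and the gripper is clear. I hand in.

```bash
python3 -c "
from go import *
r.job_done();st()"
```

```text
the job is handed in; nothing more can be done
the job is handed in; nothing more can be done
```

The rest is four clicks up and sitting on its pawl, and the shaft lies across both vees, centred and about level. I handed the job in at about 34 s of the 72 s; no verdict was reported.

- **Ratchet rest:** I gripped the rest head and drew it up in 1.5–2 mm steps. The pull peaked and fell four times, at TCP heights of about 149, 160, 171.5 and 183 mm. I went about 3 mm past the fourth click and eased back until the force went from -3.8 N to +1.6 N, then opened the fingers. Total rise was about 50 mm, which puts the rest's vee at about 195.5 mm against the fixed vee's 193.5 mm.
- **Shaft:** I lifted it near its middle, turned it about 89° and lowered it until the force changed from -5 N to +4.7 N. I then eased off and released. While settling, it slid about 1.5 mm sideways into the bottom of the vees.
- **Last checks:** Both cameras show it lying in both vees with its centre within 2–3 mm of the place. The gripper is clear, and nothing I saw in the pictures had been disturbed.

**What disagreed:**
- Only one 16 mm journal shows in the pictures, at the rest end. The other end looks plain, although both ends are described as alike. I centred on the 24 mm body, as described. If that journal really is missing, the visible middle is about 7 mm toward the rest.
- The head outlines sat about 2 px lower in the side picture than my model. I relied on force contact instead.
- The wrist moment readings were too noisy to confirm the centring.

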